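Lift a hot power module off the hotplate with a spatula

ROBOT

A 7-joint arm with a two-finger parallel gripper is mounted at the origin on the work surface. World frame = base frame: x ahead of the robot, y to its left, z up, the work surface at z = 0. Lengths are in m, angles in rad, forces in N, time in s.
With the tool pointing down it reaches from about 0.4 to 0.75 m from the base axis. Payload 19.5 kg.
Tool frame: the origin (TCP) lies midway between the tips of the shut fingers; the grasp point (between the pads) lies hold_point_z behind it (hold_point_z is the distance from the TCP to the grasp point, in m); y points along the fingers, z is the direction in which the jaws open and shut, and the axes are right-handed (so a half turn about y gives the same grasp; the last joint's range is limited). The gripper opens to 85 mm and grips with 20 to 120 N. Pads are 22 mm wide; open, the fingers measure 114 mm over their backs; the gripper's body (76 mm by 85 mm) begins 54 mm behind the grasp point. The pads swing forward as they close: fully open they stand 13 mm farther back than shut.
Start: joints at [1.299, 0.707, -0.028, 1.485, 0.022, 0.951, -0.075], TCP at [0.131, -0.56, 0.231] pointing down, gripper open.
Joint ranges: [-2.71, 2.71], [-0.32, 2.16], [-1.57, 1.52], [0, 2.45], [-1.46, 4.6], [0, 2.02], [-2.83, 2.83]. Speed limits (rad/s): [1.89, 1.89, 2.57, 2.57, 3.01, 3.01, 3.01].

INTERFACE

Orientations are given as [roll, pitch, yaw] about the fixed x, y, z axes, in that order (R = Rz(yaw) Ry(pitch) Rx(roll)).
In Python, from rig import * gives the robot as it stands.
- The arm moves only by the tool send_rows, never from a script. Its argument "increments" is a list that holds one entry, the list of rows, each a list of 5 numbers: the finger opening in cm, from 0 to 8.54, then the shift along the tool's x, y, z in cm, then the turn about the tool's y in degrees. In form: [[[claw, tx, ty, tz, roll], ...]]. A call has 1 to 5 rows; each row is the pose to reach, as a shift and turn from the pose commanded when the call began, along the tool's axes at that moment; what a row does not reach only later rows make up. A row lasts 1/8 s, in which the tool goes at most 62.5 mm and 10.7 degrees, less where a joint would pass 70% of its speed; a pose out of reach is approached as far as the arm can. A call with a gripper value outside its range is refused whole. The fingers move at their own pace and stop on an object; the grip force is fixed at half the most. Time passes only in rows, so rows that repeat a pose let the fingers close. It gives the time, the measured TCP pose, the force and the opening at its end, in the units of the state.
- state(): the state, without advancing time (a new reading comes with each control period).
- grab_frame(name): name is "scene" or "top" or "wrist"; returns the picture (384x512x3 uint8, red, green, blue); there is no depth.
- camera_model(name): a dict with "fx", "fy", "cx", "cy" (pixels), "pose" (4x4, takes a point from camera to world coordinates). Camera axes: x right, y down, z forward; pixel columns grow to the right and rows downward; lengths in m; the calibration is good to about 2 mm. The wrist camera is an equidistant fisheye: a pixel r from the principal point sees the ray r / f radians off the axis. A picture is of the moment at which its call begins: read the wrist's pose just before it. camera_model takes no time and is no camera call; for the wrist camera it gives the pose at the moment of the call.
- sign_off(): hands the job in, once; it reports no verdict.
The state is a dict: "time": time; "qpos": joint angles; "joint_velocities": joint speeds; "tau": joint torques, N m; "tcp_pos": TCP position; "orientation": TCP orientation; "ft_force": force on the tool from outside, world axes, zero at the start; "ft_torque": the same for the moment, N m; "gripper_width": opening from 0.0 (shut) to 1.0 (fully open).
Only numpy, scipy, OpenCV 4.12 (cv2) and the standard library are available. Lean on these libraries where they do the work, as an engineer would, in place of code of your own. Each camera call takes 0.05 s, during which the arm holds its last target.

TASK

The power-amplifier module on the hotplate is freshly soldered and too hot to handle: pick up the spatula, reach over the near rim with the blade slanting down, work it right under the module, with the far rim as the stop to push against and no more than light force on plate and module, and lift the module off lying on the blade. Keep it near level and lay it gently and squarely across the two copper bus bars on the chassis, in the middle between the bolt heads, then draw the blade out and lay the spatula flat on the bare desk. Do not let the gripper or arm touch the module, do not let the module fall, and leave all the loose things lying about where they are.

Things in the scene. Friction and masses are not known exactly. Their poses are not given: they have to be found in the camera images.
- spatula: Offset spatula, loose, 0.13 kg: flat steel blade 95 mm (x) x 70 mm (y) x 1.5 mm with square-cut front edge; a neck 20 mm wide climbs steeply from the blade's rear edge to a level brown handle. It lies on its blade alone, the handle overhanging behind. Origin: middle of the blade's underside; x towards the front edge, z up. Centre of mass about 35 mm behind the origin.
- grip (a point): Point to grasp in the handle: spatula origin plus (-90, 0, 45) mm, axes as the spatula. The handle is 18 mm wide, 24 mm tall, centred 45 mm above the blade's underside, and runs along x from -66 to -158 mm of the origin, so the fingers close along y.
- blade_edge (a point): Middle of the blade's front edge, on the underside: spatula origin plus (47.5, 0, 0) mm.
- hotplate: Soldering hotplate, fixed: grey body, black control panel at its front (-x), flat dark steel plate 220 mm (x) x 198 mm (y), top 60 mm above the desk, inside a steel rim 4 mm thick that stands 12 mm above the plate on all four sides (inner faces at x = -110 and +110 mm, y = -99 and +99 mm). Origin: on the desk under the plate's middle.
- plate_top (a point): Middle of the hotplate's upper face, 60 mm above the hotplate's origin.
- module: Power module, loose, 0.18 to 0.37 kg, flat on the hotplate with no gap, short of the far rim. Aluminium base 100 (x) x 130 (y) x 6 mm, lower edges bevelled 6 mm in, 3 mm up: backed by the rim, it rides up on a blade bearing on the plate. Green board on top, parts up to 19 mm high on the near side (-x), 34 mm far. Origin: middle of the underside, near the centre of mass; z up.
- chassis: Folded grey steel chassis, fixed, 230 mm wide (y), x from -90 to +160 mm, top 30 mm above the desk. Two copper bus bars along x, 190 x 20 mm, centre lines at y = -60 and +60 mm (100 mm clear between, open at both ends down to the chassis top). A brass knob and a red fuse holder at x = +130 mm, up to 57 mm above the desk. Origin: on the desk under the middle between the bars.
- bed (a point): Where the module's origin belongs: middle between the bars, level with their upper faces, 54 mm above the desk, 24 mm above the chassis top. Axes as the chassis. Bolt heads 11 mm wide, 5 mm high stand on the bars 80 mm before and behind it.
- multimeter: Yellow multimeter, 150 x 76 x 34 mm, loose bystander; origin under its middle.
- solder_spool: Bare metal solder spool, 60 mm diameter, 46 mm high, loose bystander; origin under its middle.
- screwdriver: Red-handled screwdriver about 190 mm long, lying along its x, loose bystander.
- capacitor: Dark blue can capacitor, 35 mm diameter, 55 mm high, standing, loose bystander; origin under its middle.
- flux_jar: Amber glass jar with black lid, 48 mm diameter, 50 mm high, loose bystander; origin under its middle.
- mug: Blue mug, 80 mm diameter, 92 mm high, handle at +y, loose bystander; origin under its middle.

How it is judged:
On the way, in this order (a step that is already met when the one before it is completed fails the run):
1. the module is lifted clear of the hotplate, lying on the spatula (z of module in the frame of plate_top above 0.03 m and contact force between spatula and module above 0.8 N and contact force between module and hotplate below 0.05 N and angle between module's own z axis and vertical below 0.3 rad), for 0.3 s.
2. the module lies squarely on both bus bars, off the spatula (x of module in the frame of bed between -0.02 and 0.02 m and y of module in the frame of bed between -0.012 and 0.012 m and z of module in the frame of bed between -0.004 and 0.004 m and angle between the x axis of module and the x axis of bed, either way round below 0.12 rad and angle between module's own z axis and vertical below 0.05 rad and linear speed of module below 0.02 m/s and contact force between spatula and module below 0.05 N), for 0.3 s.
At the end, for the whole second after the job is handed in: Module at rest on both bus bars, off the spatula: centre within 20 mm of the bed point along the bars, 12 mm across, 4 mm in height, square within 0.12 rad, level within 0.05 rad. Spatula at rest flat on the desk: blade underside within 6 mm of the desk top, level within 0.08 rad (all of step 2 and height (world z) of spatula between -0.004 and 0.006 m and angle between spatula's own z axis and vertical below 0.08 rad and linear speed of spatula below 0.02 m/s); the robot touches nothing.
It fails at once if the gripper or arm touches the module (contact force between any of the fingers, the arm and module above 0.5 N).
It fails at once if the module is tipped more than 0.35 rad or falls (origin below 40 mm above the desk) (angle between module's own z axis and vertical above 0.35 rad or height (world z) of module below 0.04 m).
It fails at once if the module is dropped or pressed hard on the chassis (over 30 N) (contact force between module and chassis above 30 N).
It fails at once if the spatula bears on the hotplate or pushes on the module with more than 35 N (contact force between spatula and hotplate above 35 N or contact force between spatula and module above 35 N).
It fails at once if a loose bystander is shifted by more than 20 mm (distance of any of multimeter, solder_spool, screwdriver, capacitor, flux_jar, mug from where it was at the start of the episode above 0.02 m).
It also fails if it takes over 72 s, if anything falls off the work surface, if the arm or the gripper's body presses on something with over 40 N, if the wrist force passes 120 N, or if a joint passes its speed limit or range.

## Working session

There is one attempt and no reset: what is moved stays moved. The work goes in short steps, Python scripts to look and compute and a tool call to move; the robot and the scene stay as the last step left them, time stands still between calls to the robot, and variables do not carry over. Pictures are saved under pics/ and viewed, and the job is handed in when it is done.

Besides the shell and the picture viewer there is one more tool, called after "Call:" as name(argument=value, ...) on one line, values as JSON. send_rows: Moves the arm, as the interface text tells. Its arguments: {"type":"object","properties":{"increments":{"type":"array","items":{"type":"array","items":{"type":"array","items":{"type":"number"}}}}},"required":["increments"]}

```bash
ls; mkdir -p pics
python3 - <<'E'
from rig import *
import cv2, json, numpy as np
s=state(); print(s)
for n in ("scene","top","wrist"):
    m=camera_model(n); print(n,m)
    im=grab_frame(n); cv2.imwrite(f"pics/{n}0.png",im[:,:,::-1])
E
```

```text
pics
{'time': 0.0, 'qpos': array([ 1.29928148,  0.70705329, -0.02762497,  1.48500703,  0.02197636,
        0.95088605, -0.07552105]), 'joint_velocities': array([-0.00137693,  0.00058356, -0.00220166, -0.00192623,  0.00069244,
        0.0007619 , -0.00201803]), 'tau': array([ 1.08627412e-04, -8.83225179e+01,  1.23456381e+00, -2.36169934e+01,
        1.68932125e-02,  6.57969184e-03,  8.36345862e-06]), 'tcp_pos': array([ 0.13093242, -0.5596253 ,  0.23085403]), 'orientation': array([-1.57184871e+00, -8.99208637e-06, -2.91180628e+00]), 'ft_force': array([ 0.39687683, -0.20608999, -0.50998487]), 'ft_torque': array([0.00105114, 0.00780929, 0.00357863]), 'gripper_width': 0.9998810078426222}
scene {'fx': 444.63297941339425, 'fy': 444.63297941339425, 'cx': 258.8698349783587, 'cy': 186.25731437482978, 'pose': array([[-0.82705729,  0.3302462 , -0.45487766,  1.22069877],
       [ 0.56207457,  0.49587945, -0.66194845,  0.95134616],
       [ 0.00695853, -0.80314446, -0.5957437 ,  0.94299889],
       [ 0.        ,  0.        ,  0.        ,  1.        ]])}
top {'fx': 361.4244353188424, 'fy': 361.4244353188424, 'cx': 249.79365364384694, 'cy': 192.30814907984097, 'pose': array([[-2.48885400e-02, -9.73851908e-01,  2.25816344e-01,
         2.82460574e-01],
       [-9.99690096e-01,  2.41273392e-02, -6.13052020e-03,
        -5.04267269e-03],
       [ 5.21871279e-04, -2.25898942e-01, -9.74150602e-01,
         1.24049356e+00],
       [ 0.00000000e+00,  0.00000000e+00,  0.00000000e+00,
         1.00000000e+00]])}
wrist {'fx': 297.3186396354542, 'fy': 297.3186396354542, 'cx': 256.7581642464333, 'cy': 189.01943291149462, 'pose': array([[ 0.22847059, -0.92759194, -0.29559157,  0.20626097],
       [-0.97355023, -0.21801908, -0.06832014, -0.5424452 ],
       [-0.00107139,  0.30338238, -0.95286829,  0.37366323],
       [ 0.        ,  0.        ,  0.        ,  1.        ]])}
```

View pics/scene0.png

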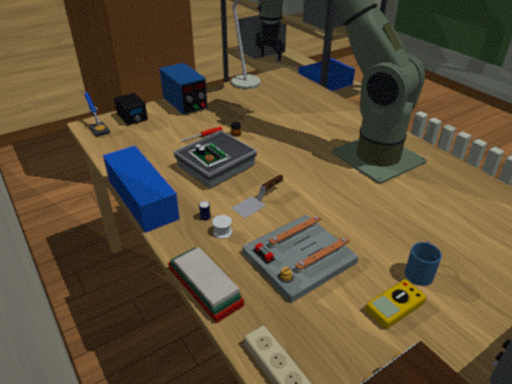

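View pics/top0.png

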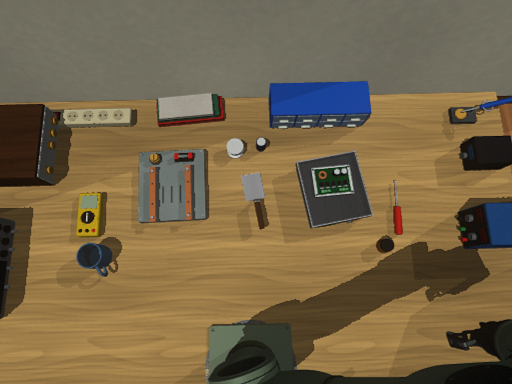

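View pics/wrist0.png

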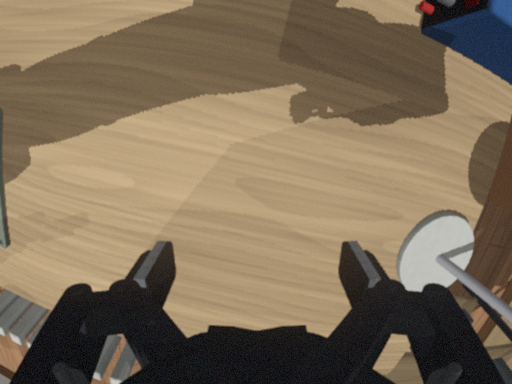

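```bash
cat > h.py <<'E'
from rig import *
import cv2, numpy as np, json, os, pickle
def ray(m,u,v,fish):
    x=(u-m['cx'])/m['fx']; y=(v-m['cy'])/m['fy']
    if fish:
        r=np.hypot(x,y); s=np.sin(r)/r if r>1e-9 else 1; d=np.array([x*s,y*s,np.cos(r)])
    else: d=np.array([x,y,1.]); d/=np.linalg.norm(d)
    P=np.array(m['pose']); return P[:3,3],P[:3,:3]@d
def onz(m,u,v,z,fish=False):
    o,d=ray(m,u,v,fish); return o+d*(z-o[2])/d[2]
def proj(m,p,fish=False):
    P=np.array(m['pose']); c=P[:3,:3].T@(np.asarray(p)-P[:3,3])
    if fish:
        r=np.hypot(c[0],c[1]); t=np.arctan2(r,c[2]); k=t/r
    else: k=1/c[2]
    return np.array([m['cx']+m['fx']*k*c[0], m['cy']+m['fy']*k*c[1]])
def tri(rays):
    A=np.zeros((3,3));b=np.zeros(3)
    for o,d in rays:
        M=np.eye(3)-np.outer(d,d);A+=M;b+=M@o
    p=np.linalg.solve(A,b); return p,[np.linalg.norm((np.eye(3)-np.outer(d,d))@(p-o)) for o,d in rays]
def shot(n,name):
    m=camera_model(n); im=grab_frame(n); cv2.imwrite(f'pics/{name}.png',im[:,:,::-1]); pickle.dump(m,open(f'pics/{name}.pkl','wb')); return m,im
def mod(name): return pickle.load(open(f'pics/{name}.pkl','rb'))
def crop(name,x0,y0,x1,y1,k,out):
    im=cv2.imread(f'pics/{name}.png')[y0:y1,x0:x1]; cv2.imwrite(f'pics/{out}.png',cv2.resize(im,None,fx=k,fy=k,interpolation=cv2.INTER_CUBIC))
E
python3 - <<'E'
from h import *
import rig
print([n for n in dir(rig) if not n.startswith('__')]); 
try: print(hold_point_z)
except Exception as e: print(e)
m=camera_model('top')
for n,u,v,z in [('spat blade',254,186,0),('handle end',263,226,.045),('handle front',257,202,.045),('plate',334,190,.06),('chassis',173,186,.03),('spool',235,148,.04),('cap',261,144,.05),('jar',386,244,.05),('screwd',398,215,.01)]:
    print(n,onz(m,u,v,z).round(3))
crop('top0',220,130,380,240,5,'topc')
crop('top0',130,140,220,230,6,'topd')
E
```

```text
['MotionError', 'camera_model', 'grab_frame', 'hold_point_z', 'sign_off', 'state']
0.0187
spat blade [ 0.593 -0.028  0.   ]
handle end [ 0.444 -0.054  0.045]
handle front [ 0.525 -0.036  0.045]
plate [ 0.557 -0.295  0.06 ]
chassis [0.592 0.252 0.03 ]
spool [0.722 0.035 0.04 ]
cap [ 0.73  -0.056  0.05 ]
jar [ 0.374 -0.454  0.05 ]
screwd [ 0.475 -0.521  0.01 ]
```

View pics/topc.png

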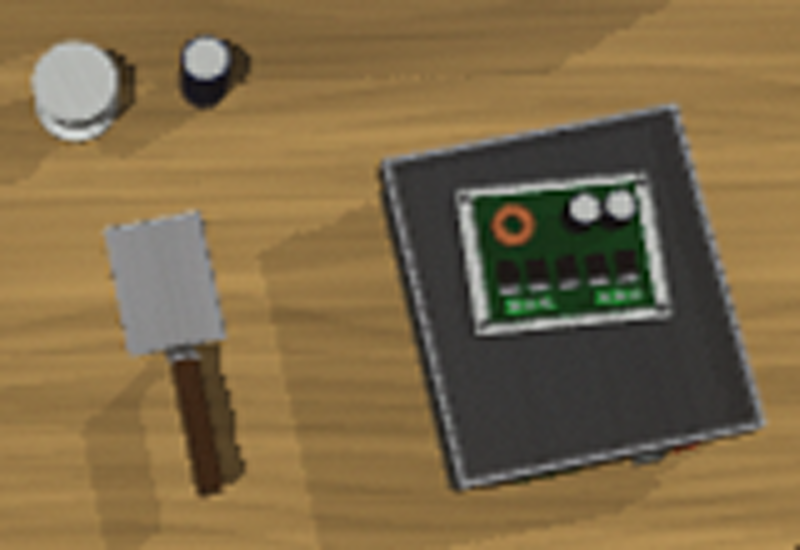

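```bash
cat >> h.py <<'E'
def pose():
    s=state(); return np.array(s['tcp_pos']), s['orientation'][2]+np.pi, s
def to(x,y,z,yaw):
    p,w,s=pose(); d=np.array([x,y,z])-p
    ty=w-np.pi; X=np.array([np.cos(ty),np.sin(ty)]); Z=np.array([-np.sin(ty),np.cos(ty)])*-1
    # tool z = x cross y, y=-zworld
    Z=np.cross([X[0],X[1],0],[0,0,-1])[:2]
    t=(yaw-w+np.pi)%(2*np.pi)-np.pi
    print('claw,',(100*np.array([X@d[:2],-d[2],Z@d[:2]])).round(2),'roll',round(-np.degrees(t),2))
E
python3 - <<'E'
from h import *
to(.47,-.30,.27,.229)
E
```

```text
claw, [-38.93  -3.91 -17.56] roll 0.05
```

Call:
send_rows(increments=[[[8.54,-5.5,-0.6,-2.5,0],[8.54,-11,-1.2,-5,0],[8.54,-16.5,-1.8,-7.5,0],[8.54,-22,-2.4,-10,0],[8.54,-27.5,-3,-12.5,0]]])

```text
time: 0.78
tcp_pos: [0.3716, -0.3741, 0.2615]
orientation: [-1.571, -0.0, -2.912]
ft_force: [0.6, -0.9, 0.7]
gripper_width: 0.995
```

Call:
send_rows(increments=[[[8.54,-5.5,-0.5,-2.5,0],[8.54,-11.4,-0.9,-5,0],[8.54,-11.4,-0.9,-5,0],[8.54,-11.4,-0.9,-5,0]]])

```text
time: 1.27
tcp_pos: [0.4695, -0.3011, 0.2701]
orientation: [-1.571, -0.001, -2.912]
ft_force: [-0.1, -0.7, 0.7]
gripper_width: 0.997
```

Run:
```python
from h import *
p,w,s=pose(); print(p,w,s['orientation'],s['time'],s['ft_force'])
shot('wrist','w1')
crop('w1',0,0,512,384,1.5,'w1b')
to(.5,-.04,.27,.17)
```

```text
[ 0.46952799 -0.30106622  0.27006496] 0.22975911092753432 [-1.57090962e+00 -7.66737492e-04 -2.91183354e+00] 1.275 [-0.10770648 -0.73288395  0.72311577]
claw, [-8.940e+00  2.000e-02 -2.478e+01] roll 3.36
```

View pics/w1b.png

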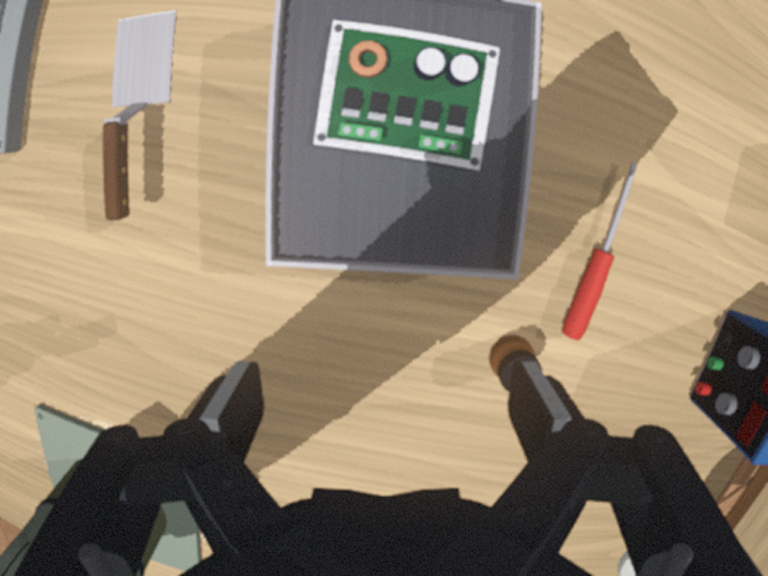

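Call:
send_rows(increments=[[[8.54,-2.2,0,-6.1,1],[8.54,-4.5,0,-12.2,2],[8.54,-6.7,0,-18.4,3],[8.54,-9,0,-24.8,3.4],[8.54,-9,0,-24.8,3.4]]])

```text
time: 1.95
tcp_pos: [0.5009, -0.0362, 0.2704]
orientation: [-1.572, 0.0, -2.968]
ft_force: [-0.2, -2.2, -0.1]
gripper_width: 0.997
```

Run:
```python
from h import *
p,w,s=pose(); print(p,w,s['orientation'],s['time'],s['joint_velocities'].round(3))
shot('wrist','w2')
crop('w2',0,0,512,384,1.5,'w2b')
```

```text
[ 0.5009242  -0.03621496  0.27041052] 0.17345731287900312 [-1.57188029e+00  2.24039588e-04 -2.96813534e+00] 1.95 [-0.156  0.008  0.052 -0.014  0.005  0.008 -0.166]
```

View pics/w2b.png

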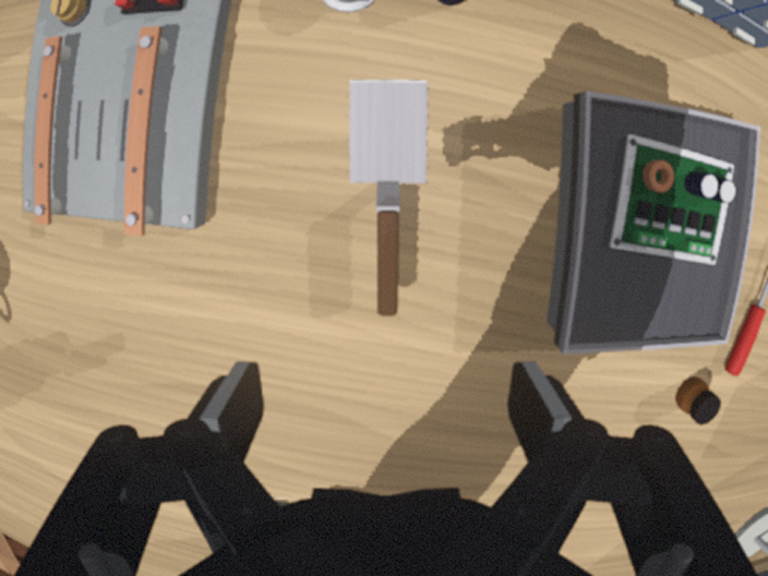

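Run:
```python
from h import *
crop('w1',170,0,370,190,4,'c1')
crop('w2',365,50,512,240,4,'c2')
crop('w2',220,45,300,215,4,'c3')
crop('w2',0,0,160,160,5,'c4')
```

```text
(no output)
```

View pics/c1.png

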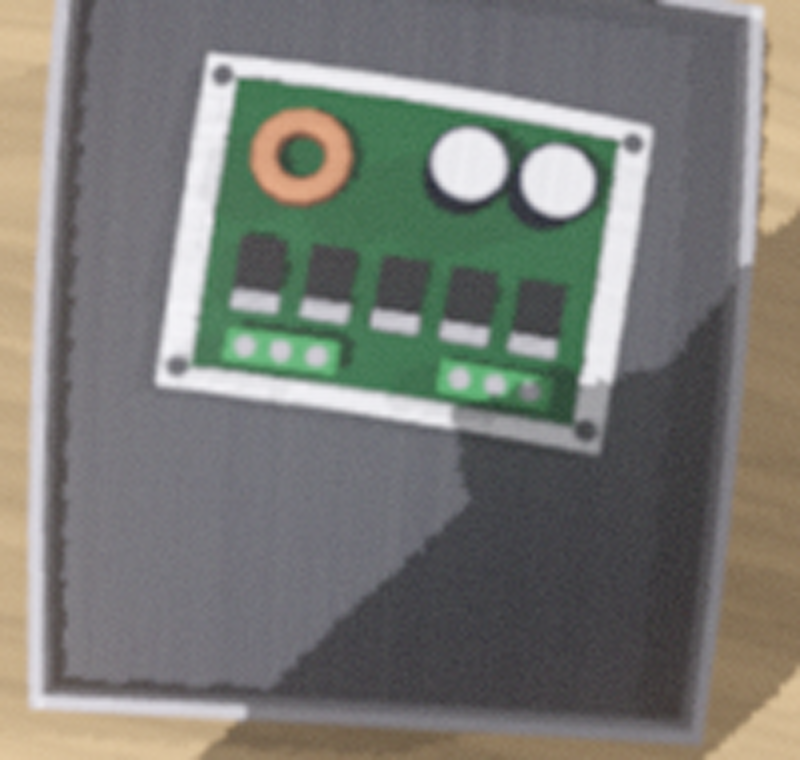

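View pics/c2.png

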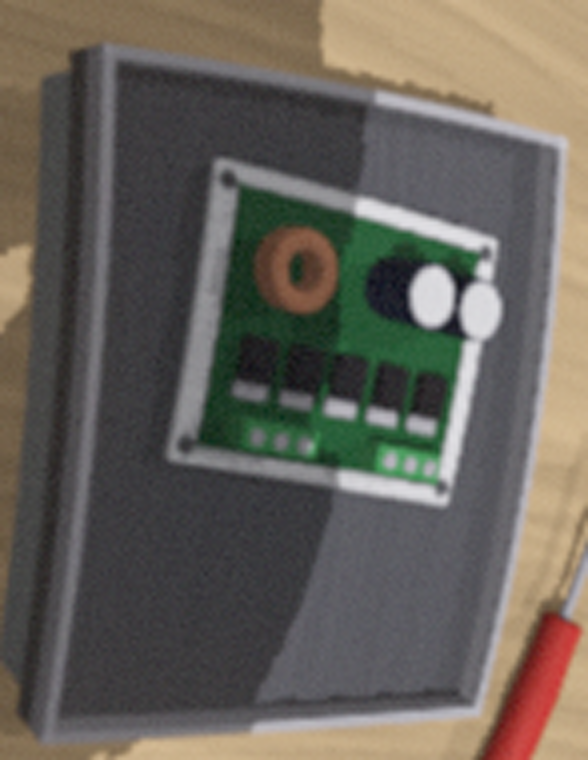

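View pics/c3.png

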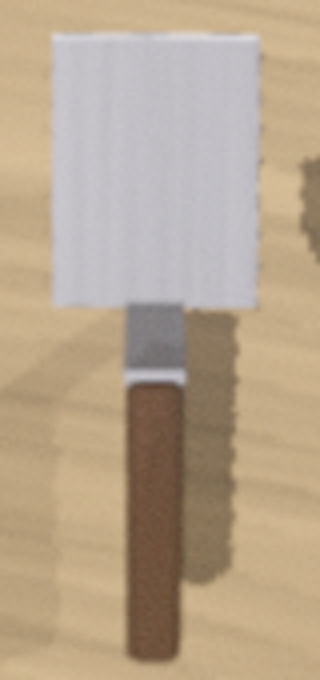

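View pics/c4.png

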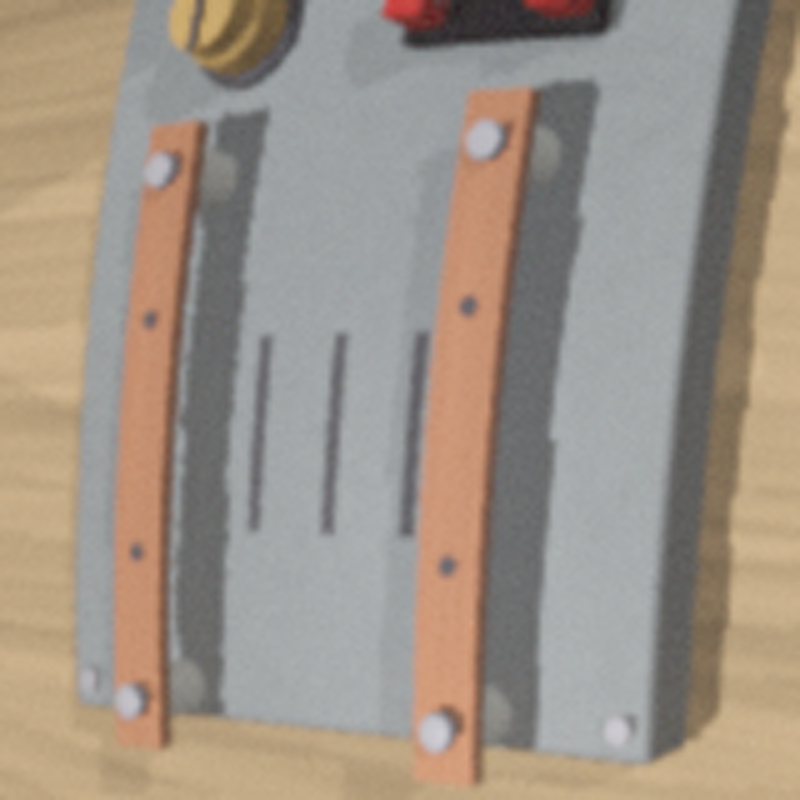

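```bash
cat > fit.py <<'E'
from h import *
from scipy.optimize import least_squares
def fit(obs,x0,fixz=None):
    # obs: list of (name, fish, (localpt), (u,v))
    ms={n:mod(n) for n,_,_,_ in obs}
    def f(q):
        x,y,z,a=q if fixz is None else (q[0],q[1],fixz,q[2])
        c,s=np.cos(a),np.sin(a); r=[]
        for n,fi,l,uv in obs:
            p=[x+c*l[0]-s*l[1],y+s*l[0]+c*l[1],z+l[2]]
            r+=list(proj(ms[n],p,fi)-uv)
        return r
    s=least_squares(f,x0,x_scale=[.01]*len(x0)); print(s.x.round(4),'rms',np.sqrt(np.mean(s.fun**2)).round(2),np.abs(s.fun).max().round(2)); return s.x
E
python3 - <<'E'
from fit import *
def A(n,ox,oy,k,pts): return [(n,True,l,(ox+u/k-0.0,oy+v/k)) for l,(u,v) in pts]
mt=[(.05,.065,.006),(.05,-.065,.006),(-.05,-.065,.006),(-.05,.065,.006)]
o=A('w1',170,0,4,zip(mt,[(208,55),(653,130),(601,455),(156,383)]))
o2=A('w2',365,50,4,zip(mt,[(217,158),(497,241),(446,505),(170,460)]))
print('module w1,w2,both');fit(o,[.55,-.3,.06,.1]);fit(o2,[.55,-.3,.06,.1]);M=fit(o+o2,[.55,-.3,.06,.1])
h=[(.114,.103,.072),(.114,-.103,.072),(-.114,-.103,.072),(-.114,.103,.072)]
p=A('w1',170,0,4,zip(h[1:],[(763,5),(702,742),(32,708)]))
p2=A('w2',365,50,4,zip(h,[(103,45),(567,140),(478,718),(42,740)]))
print('hotplate');fit(p,[.55,-.3,0,.2]);fit(p2,[.55,-.3,0,.2]);H=fit(p+p2,[.55,-.3,0,.2])
c,s=np.cos(H[3]),np.sin(H[3]);d=M[:2]-H[:2];print('module in plate',c*d[0]+s*d[1],-s*d[0]+c*d[1],M[2]-H[2],M[3]-H[3])
b=[(.0475,.035,.0015),(.0475,-.035,.0015),(-.0475,-.035,.0015),(-.0475,.035,.0015)]
q=A('w2',220,45,4,zip(b,[(52,34),(259,37),(257,308),(53,306)]))
q+=A('w2',220,45,4,[((-.158,0,.057),(153,661)),((-.066,0,.057),(156,380))])
q2=A('w1',0,0,1.5,zip(b,[(118,20),(176,11),(171,101),(113,105)]))
print('spatula');fit(q,[.6,-.03,0,.15]);fit(q2,[.6,-.03,0,.15]);S=fit(q+q2,[.6,-.03,0,.15])
c,s=np.cos(S[3]),np.sin(S[3]);print('grip',S[:2]+[-.09*c,-.09*s])
k=[(.08,.06,.059),(.08,-.06,.059),(-.08,-.06,.059),(-.08,.06,.059)]
r=A('w2',0,0,5,zip(k,[(160,168),(485,138),(435,730),(130,700)]))
print('chassis');C=fit(r,[.59,.25,0,0]);fit(r,[.59,.25,0],0.)
to(S[0]-.09*np.cos(S[3]),S[1]-.09*np.sin(S[3]),.1,S[3])
E
```

```text
module w1,w2,both
[ 0.5891 -0.2907  0.0613  0.0764] rms 0.31 0.5
[ 0.5896 -0.2908  0.0606  0.0766] rms 0.16 0.33
[ 0.5894 -0.2907  0.0608  0.0764] rms 0.27 0.55
hotplate
[ 5.626e-01 -2.930e-01  1.000e-04  1.762e-01] rms 0.14 0.18
[ 0.5621 -0.2939 -0.0008  0.1704] rms 0.43 0.69
[ 5.624e-01 -2.933e-01 -1.000e-04  1.737e-01] rms 0.45 0.9
module in plate 0.02699011314819642 -0.0021205389041732275 0.06082563019853872 -0.0972782410939897
spatula
[ 0.5914 -0.0232 -0.0033  0.1694] rms 0.27 0.44
[ 0.5921 -0.0206 -0.0059  0.1772] rms 0.5 0.81
[ 0.5916 -0.0231 -0.0023  0.1713] rms 0.43 1.08
grip [ 0.50287745 -0.03839993]
chassis
[ 0.5637  0.2568 -0.0017  0.0327] rms 0.13 0.23
[0.5638 0.2556 0.0327] rms 0.24 0.38
claw, [-0.15 17.04  0.22] roll 0.09
```

Run:
```python
from h import *
to(.5106,-.0370,.10,.170)
to(.5106,-.0370,.0265,.170)
```

```text
claw, [-0.93 17.04  0.21] roll 0.17
claw, [-0.93 24.39  0.21] roll 0.17
```

Call:
send_rows(increments=[[[5,-0.4,5,0.1,0.2],[5,-0.9,11,0.2,0.2],[5,-0.9,17,0.2,0.2],[5,-0.9,17,0.2,0.2]]])

```text
time: 2.5
tcp_pos: [0.5083, -0.0413, 0.0979]
orientation: [-1.571, -0.006, -2.977]
ft_force: [0.3, -0.2, 0.6]
gripper_width: 0.581
```

Run:
```python
from h import *
to(.5106,-.0370,.0265,.170)
shot('wrist','w3')
```

```text
claw, [-0.3   7.14 -0.38] roll -0.32
```

View pics/w3.png

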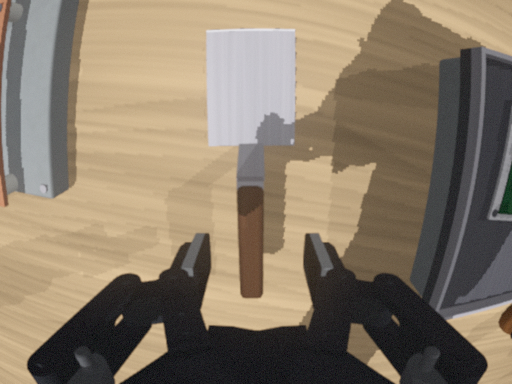

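Call:
send_rows(increments=[[[5,-0.3,2.5,-0.4,-0.3],[5,-0.3,5,-0.4,-0.3],[5,-0.3,7.1,-0.4,-0.3],[5,-0.3,7.1,-0.4,-0.3]]])

```text
time: 3.05
tcp_pos: [0.5133, -0.0357, 0.031]
orientation: [-1.57, 0.001, -2.97]
ft_force: [1.0, 0.3, 0.4]
gripper_width: 0.584
```

Run:
```python
from h import *
p,w,s=pose();print(p,w,s['orientation'])
to(.5106,-.0370,.0265,.170)
shot('wrist','w4')
```

```text
[ 0.51327773 -0.03568796  0.03101628] 0.17123781201795962 [-1.57033225e+00  1.33051477e-03 -2.97035484e+00]
claw, [0.29 0.45 0.08] roll 0.07
```

View pics/w4.png

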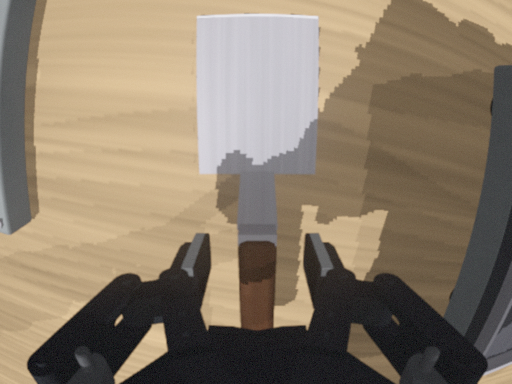

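Call:
send_rows(increments=[[[5,0.3,0.45,0,0],[5,0.3,0.45,0,0],[1,0.3,0.45,0,0],[1,0.3,0.45,0,0],[1,0.3,0.45,0,0]]])

```text
time: 3.72
tcp_pos: [0.5097, -0.0354, 0.0251]
orientation: [-1.571, 0.0, -2.969]
ft_force: [-0.0, -0.0, 5.8]
gripper_width: 0.202
```

Call:
send_rows(increments=[[[1,0,0,0,0],[1,0,0,0,0]]])

```text
time: 3.98
tcp_pos: [0.5098, -0.0354, 0.0251]
orientation: [-1.571, 0.0, -2.969]
ft_force: [-0.5, -0.3, 6.0]
gripper_width: 0.197
```

Call:
send_rows(increments=[[[0,0,0,0,0],[0,0,-1.5,0,0],[0,0,-4,0,0],[0,0,-6,0,0],[0,0,-6,0,0]]])

```text
time: 4.6
tcp_pos: [0.5102, -0.0354, 0.0865]
orientation: [-1.57, 0.002, -2.969]
ft_force: [0.1, -0.9, -1.6]
gripper_width: 0.207
```

Run:
```python
from h import *
p,w,s=pose();print(p,w,s['orientation'],s['ft_force'],s['ft_torque'],s['gripper_width'])
shot('wrist','w5'); shot('scene','s5'); crop('s5',180,120,340,240,5,'s5b')
crop('w5',100,0,400,300,2.5,'w5b')
```

```text
[ 0.51017878 -0.03538038  0.0864677 ] 0.17223850872379698 [-1.57043201e+00  2.31635227e-03 -2.96935414e+00] [ 0.06311956 -0.91877221 -1.58557854] [0.02544601 0.06833192 0.04690442] 0.20659060587487363
```

View pics/w5b.png

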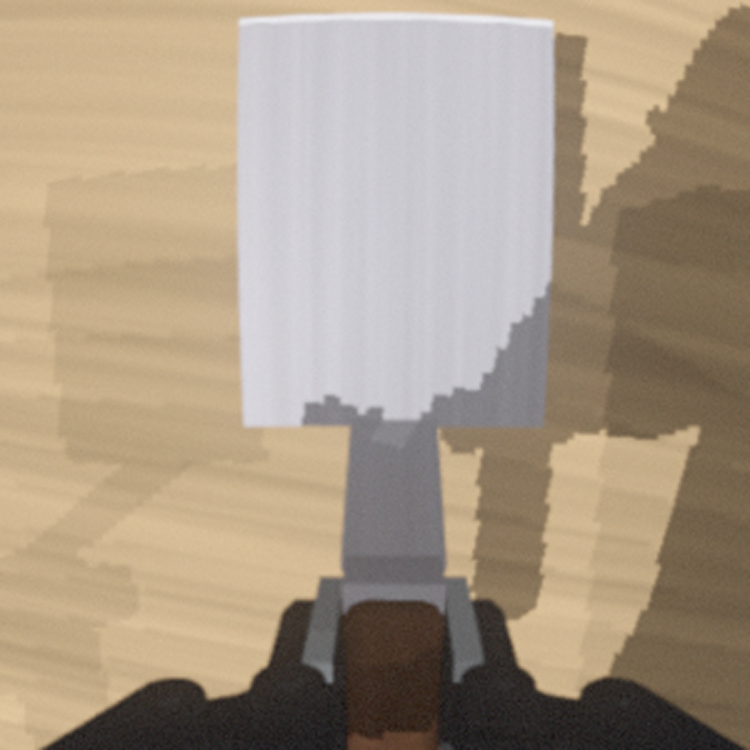

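View pics/s5b.png

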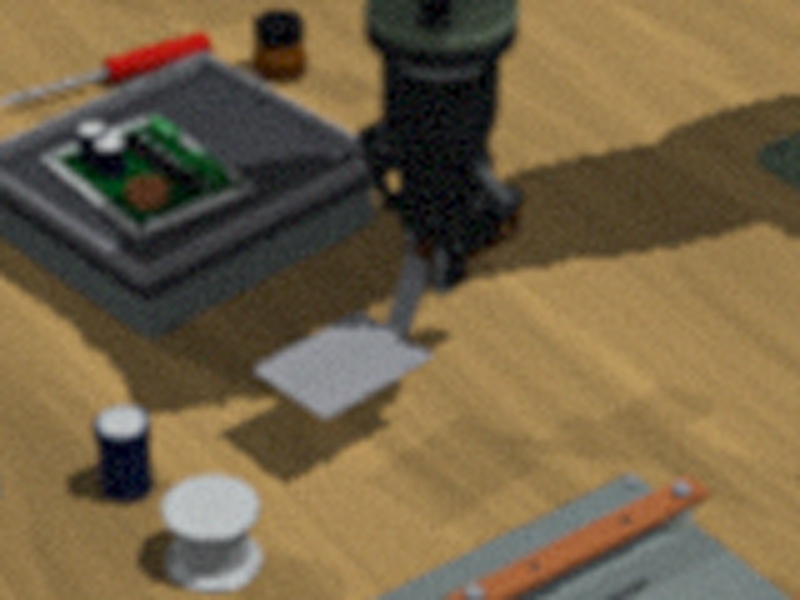

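```bash
cat >> fit.py <<'E'
from scipy.spatial.transform import Rotation as Ro
B=np.array([(.0475,.035,.0015),(.0475,-.035,.0015),(-.0475,-.035,.0015),(-.0475,.035,.0015)])
def fitspat(name,uv,w,p):
    """6D spatula (x,y,z,roll,pitch,yaw) world from 4 blade top corners; also relative to the tcp"""
    m=mod(name)
    def R(q): return Ro.from_euler('xyz',q[3:])
    def f(q):
        P=R(q).apply(B)+q[:3]
        return np.concatenate([proj(m,a,True)-b for a,b in zip(P,uv)])
    c,s=np.cos(w),np.sin(w)
    s=least_squares(f,[p[0]+.08*c,p[1]+.08*s,p[2]-.026,0,0,w],x_scale=[.01]*3+[.1]*3)
    q=s.x; d=Ro.from_euler('z',-w).apply(q[:3]-p)
    print('spat',q.round(4),'rms',np.sqrt(np.mean(s.fun**2)).round(2),'rel',d.round(4),'edge',(R(q).apply([.0475,0,0])+q[:3]).round(4)); return q
E
python3 - <<'E'
from fit import *
p,w,s=pose()
uv=np.array([(239,20),(553,20),(543,426),(244,428)])/2.5+[100,0]
fitspat('w5',uv,w,p)
E
```

```text
spat [ 0.5921 -0.0221  0.0615  0.0066 -0.0092  0.1706] rms 0.35 rel [ 0.0836 -0.0011 -0.0234] edge [ 0.6389 -0.0141  0.0619]
```

Run:
```python
from fit import *
m1,m2=mod('w1'),mod('w2')
M=np.array([.5894,-.2907,.06]);
def T(n,a,b):
    p,e=tri([ray(m1,170+a[0]/4,a[1]/4,True),ray(m2,365+b[0]/4,50+b[1]/4,True)])
    print(n,Ro.from_euler('z',-.0764).apply(p-M).round(4),np.round(e,4))
for i,(a,b) in enumerate(zip([(245,345),(281,350),(316,355),(460,378),(495,384),(530,391)],[(257,437),(281,441),(305,445),(391,459),(411,464),(430,467)])): T('dot%d'%i,a,b)
for i,(a,b) in enumerate(zip([(255,303),(326,312),(396,322),(465,332),(533,345)],[(249,393),(295,402),(341,410),(386,418),(421,427)])): T('leg%d'%i,a,b)
T('cap1',(469,165),(433,296));T('cap2',(557,181),(481,310))
T('mod NL hole',(177,365),(186,444));T('mod NR hole',(586,430),(441,488))
```

```text
dot0 [-0.0358  0.0402  0.0193] [0. 0.]
dot1 [-0.0357  0.0301  0.0193] [0. 0.]
dot2 [-0.0357  0.0203  0.0201] [0.0001 0.0001]
dot3 [-0.0354 -0.0199  0.0196] [0.0003 0.0003]
dot4 [-0.0356 -0.0297  0.0201] [0.0001 0.0001]
dot5 [-0.0356 -0.0398  0.0197] [0.0003 0.0003]
leg0 [-0.0231  0.0401  0.009 ] [0. 0.]
leg1 [-0.023   0.0198  0.0086] [0.0002 0.0002]
leg2 [-0.0227 -0.0002  0.0097] [0.0001 0.0001]
leg3 [-0.0222 -0.0198  0.0121] [0. 0.]
leg4 [-0.0227 -0.0397  0.0101] [0.0004 0.0004]
cap1 [ 0.022  -0.0119  0.0344] [0.0005 0.0005]
cap2 [ 0.022  -0.0355  0.0348] [0.0003 0.0003]
mod NL hole [-0.0436  0.0599  0.0071] [0.0001 0.0001]
mod NR hole [-0.0438 -0.0599  0.0071] [0.0001 0.0001]
```

```bash
cat >> h.py <<'E'
HP=np.array([.5624,-.2933]); HY=.1737
def pl(xp,yp,z):
    c,s=np.cos(HY),np.sin(HY); to(HP[0]+c*xp-s*yp,HP[1]+s*xp+c*yp,z,HY)
def inpl():
    p,w,s=pose(); d=p[:2]-HP; c,q=np.cos(HY),np.sin(HY)
    print('t',round(s['time'],2),'in plate',(c*d[0]+q*d[1]).round(4),(-q*d[0]+c*d[1]).round(4),'z',p[2].round(4),'dyaw',round(w-HY,4),'or',s['orientation'][:2].round(4),'F',s['ft_force'].round(1))
E
python3 - <<'E'
from h import *
inpl(); pl(-.19,-.001,.15)
E
```

```text
t 4.7 in plate -0.0075 0.2632 z 0.0849 dyaw -0.0015 or [-1.5709e+00  1.0000e-04] F [-0.7  1.1 -1.9]
claw, [18.21 -6.51 26.45] roll -0.09
```

Call:
send_rows(increments=[[[0,1,-3.5,1,0],[0,4,-6.5,4,0],[0,8,-6.5,8.5,0],[0,11,-6.5,13,0],[0,14,-6.5,17.5,0]]])

```text
time: 5.32
tcp_pos: [0.4006, -0.2331, 0.1493]
orientation: [-1.571, -0.001, -2.969]
ft_force: [2.1, -0.3, -2.1]
gripper_width: 0.197
```

Call:
send_rows(increments=[[[0,2,0,4,0],[0,3.5,0,7,0],[0,4.2,0,8.9,0],[0,4.2,0,8.9,0],[0,4.2,0,8.9,0]]])

```text
time: 5.95
tcp_pos: [0.3755, -0.3259, 0.1494]
orientation: [-1.572, -0.0, -2.969]
ft_force: [0.7, 0.8, -1.2]
gripper_width: 0.204
```

Run:
```python
from h import *
inpl(); pl(-.19,-.001,.102)
shot('wrist','w6')
```

```text
t 5.95 in plate -0.1897 0.0002 z 0.1494 dyaw -0.001 or [-1.5719e+00 -4.0000e-04] F [ 0.7  0.8 -1.2]
claw, [0.03 4.74 0.12] roll -0.06
```

View pics/w6.png

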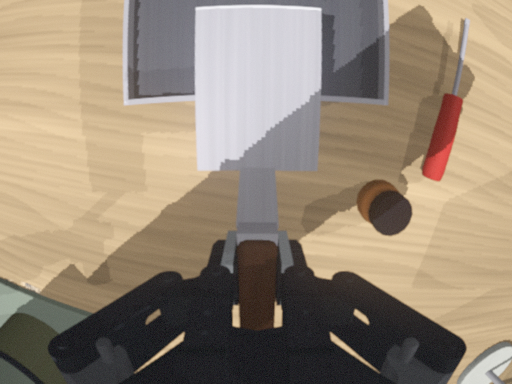

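Call:
send_rows(increments=[[[0,0,2,0.1,0],[0,0,4,0.1,0],[0,0,4.8,0.1,0],[0,0,5,0.1,0],[0,0,5,0.1,0]]])

```text
time: 6.62
tcp_pos: [0.3759, -0.3276, 0.1002]
orientation: [-1.57, 0.0, -2.969]
ft_force: [0.5, -0.5, -0.7]
gripper_width: 0.201
```

Run:
```python
from h import *
inpl(); pl(-.157,-.001,.099)
shot('scene','s6'); crop('s6',150,100,310,220,5,'s6b')
```

```text
t 6.62 in plate -0.1896 -0.0016 z 0.1002 dyaw -0.0013 or [-1.5705e+00  3.0000e-04] F [ 0.5 -0.5 -0.7]
claw, [-3.26  0.12 -0.06] roll -0.07
```

View pics/s6b.png

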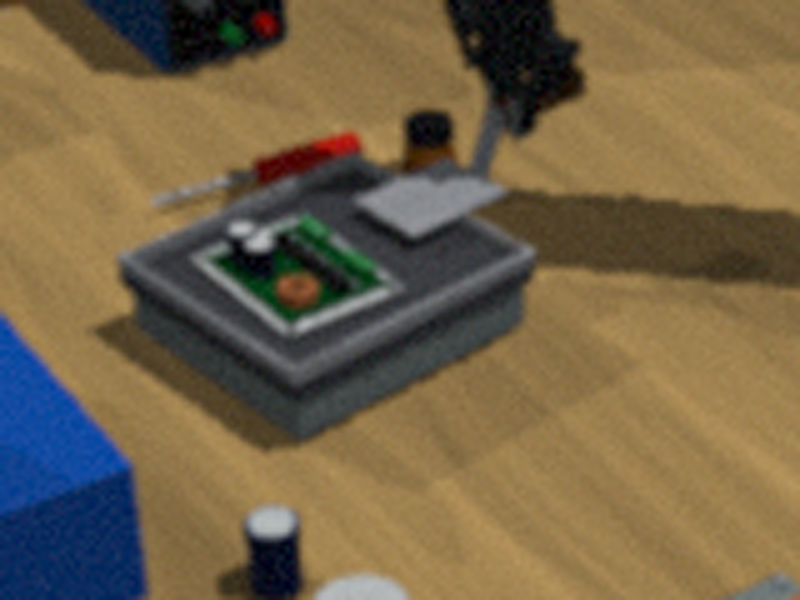

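Call:
send_rows(increments=[[[0,-1,0.05,0,0],[0,-2,0.1,0,0],[0,-3,0.1,0,0],[0,-3.5,0.1,0,0],[0,-3.5,0.1,0,0]]])

```text
time: 7.3
tcp_pos: [0.4104, -0.3215, 0.0988]
orientation: [-1.571, 0.0, -2.969]
ft_force: [-0.1, 0.4, -0.8]
gripper_width: 0.203
```

Call:
send_rows(increments=[[[0,-0.3,0,0,0],[0,-0.6,0,0,0],[0,-0.9,0,0,0],[0,-1.2,0,0,0],[0,-1.5,0,0,0]]])

```text
time: 7.92
tcp_pos: [0.425, -0.3192, 0.0988]
orientation: [-1.571, -0.0, -2.97]
ft_force: [-2.9, -1.7, -0.6]
gripper_width: 0.205
```

Run:
```python
from h import *
inpl()
shot('wrist','w7');shot('scene','s7'); crop('s7',150,100,310,220,5,'s7b')
```

```text
t 7.92 in plate -0.1398 -0.0017 z 0.0988 dyaw -0.0018 or [-1.5708e+00 -2.0000e-04] F [-2.9 -1.7 -0.6]
```

View pics/w7.png

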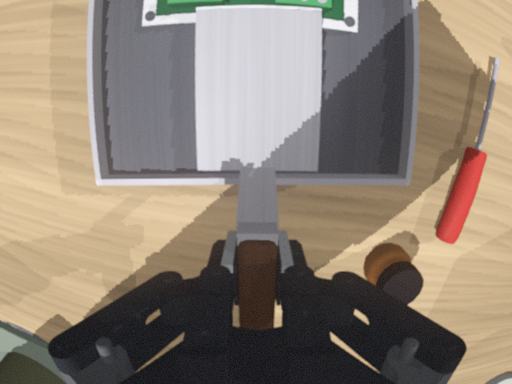

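View pics/s7b.png

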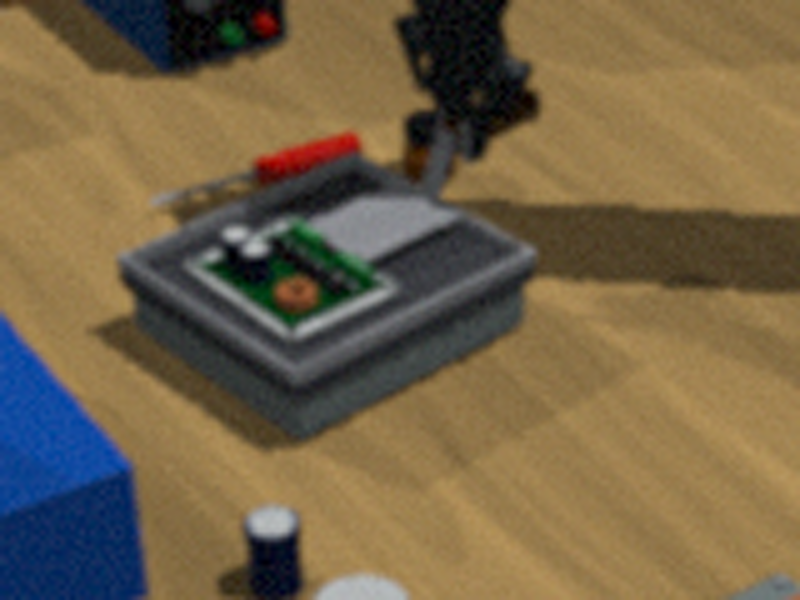

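Call:
send_rows(increments=[[[0,-0.4,0,0,0],[0,-0.8,0,0,0],[0,-1.2,0,0,0],[0,-1.6,0,0,0],[0,-2,0,0,0]]])

```text
time: 8.65
tcp_pos: [0.4449, -0.3155, 0.0988]
orientation: [-1.571, -0.0, -2.969]
ft_force: [-2.1, 0.1, -0.6]
gripper_width: 0.199
```

Call:
send_rows(increments=[[[0,-0.15,0,0,0],[0,-0.3,0,0,0],[0,-0.45,0,0,0],[0,-0.55,0,0,0],[0,-0.55,0,0,0]]])

```text
time: 9.28
tcp_pos: [0.4502, -0.3147, 0.0988]
orientation: [-1.571, 0.0, -2.969]
ft_force: [-0.9, -0.1, -0.9]
gripper_width: 0.202
```

Call:
send_rows(increments=[[[0,-0.1,0,0,0],[0,-0.2,0,0,0],[0,-0.3,0,0,0],[0,-0.3,0,0,0]]])

```text
time: 9.78
tcp_pos: [0.4529, -0.3142, 0.0988]
orientation: [-1.571, -0.0, -2.969]
ft_force: [-2.4, -0.5, -0.2]
gripper_width: 0.204
```

Run:
```python
from h import *
inpl()
shot('scene','s8'); crop('s8',150,100,310,220,5,'s8b'); shot('wrist','w8')
```

```text
t 9.78 in plate -0.1114 -0.0017 z 0.0988 dyaw -0.0015 or [-1.5709e+00 -3.0000e-04] F [-2.4 -0.5 -0.2]
```

View pics/s8b.png

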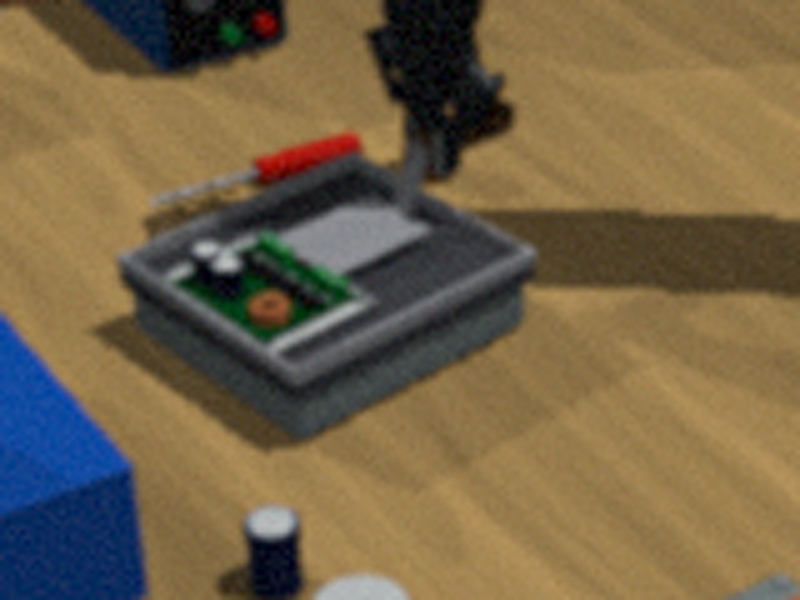

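Call:
send_rows(increments=[[[0,-0.05,0,0,0],[0,-0.1,0,0,0],[0,-0.15,0,0,0]]])

```text
time: 10.25
tcp_pos: [0.4532, -0.3143, 0.0987]
orientation: [-1.571, -0.002, -2.97]
ft_force: [-12.5, -3.1, 3.9]
gripper_width: 0.199
```

Call:
send_rows(increments=[[[0,0.6,0,0,0],[0,1.2,0,0,0],[0,1.9,0,0,0],[0,1.9,0,0,0],[0,1.9,0,0,0]]])

```text
time: 10.88
tcp_pos: [0.436, -0.3172, 0.0988]
orientation: [-1.571, 0.0, -2.969]
ft_force: [0.5, -0.2, -1.6]
gripper_width: 0.202
```

Run:
```python
from h import *
inpl()
shot('wrist','w9');crop('w9',50,0,450,240,2,'w9b')
pl(-.129,-.001,.085)
```

```text
t 10.88 in plate -0.1286 -0.0017 z 0.0988 dyaw -0.0015 or [-1.5708e+00  3.0000e-04] F [ 0.5 -0.2 -1.6]
claw, [ 0.04  1.38 -0.06] roll -0.08
```

View pics/w9b.png

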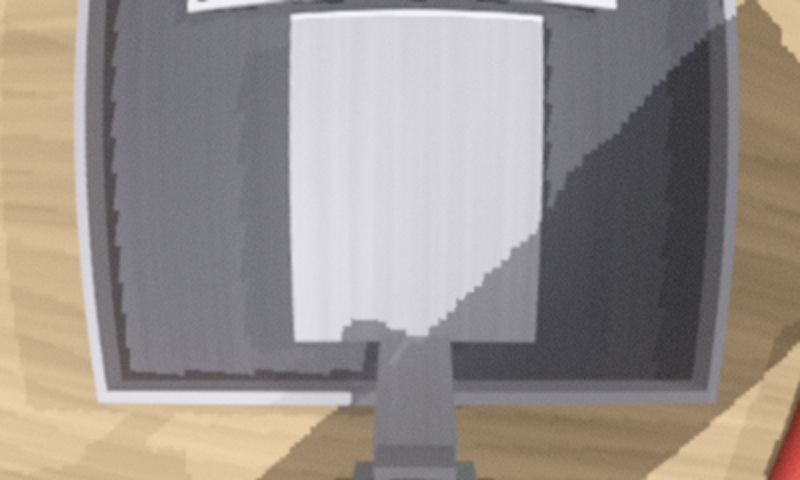

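Run:
```python
from fit import *
p,w,s=pose()
uv=np.array([(290,17),(543,18),(535,342),(295,342)])/2+[50,0]
q=fitspat('w9',uv,w,p)
m=mod('w9')
def P(a):
    d=a[:2]-HP;c,s=np.cos(HY),np.sin(HY);return np.array([c*d[0]+s*d[1],-s*d[0]+c*d[1]]).round(4)
for u,v in [(188,12),(617,9)]: print(P(onz(m,50+u/2,v/2,.066,True)))
for u,v in [(107,389),(707,389)]: print('rim near inner/..',P(onz(m,50+u/2,v/2,.072,True)))
```

```text
spat [ 0.5175 -0.3039  0.0736  0.0035 -0.013   0.1698] rms 0.37 rel [ 0.0825 -0.001  -0.0252] edge [ 0.5643 -0.2959  0.0742]
[0.0101 0.0668]
[ 0.0099 -0.0636]
rim near inner/.. [-0.1091  0.0995]
rim near inner/.. [-0.1092 -0.0983]
```

Call:
send_rows(increments=[[[0,0,0.4,0,0],[0,0,0.8,0,0],[0,0,1.1,0,0],[0,0,1.15,0,0],[0,0,1.15,0,0]]])

```text
time: 11.55
tcp_pos: [0.4358, -0.3172, 0.0873]
orientation: [-1.571, 0.0, -2.969]
ft_force: [-0.7, 0.0, -2.2]
gripper_width: 0.204
```

Call:
send_rows(increments=[[[0,0,0.05,0,0],[0,0,0.1,0,0],[0,0,0.1,0,0]]])

```text
time: 11.92
tcp_pos: [0.4358, -0.3172, 0.0863]
orientation: [-1.571, -0.0, -2.969]
ft_force: [-0.0, 0.1, -1.1]
gripper_width: 0.2
```

Call:
send_rows(increments=[[[0,0,0.05,-0.2,0],[0,0,0.1,-0.4,0],[0,0,0.1,-0.4,0]]])

```text
time: 12.3
tcp_pos: [0.4351, -0.3131, 0.0853]
orientation: [-1.571, 0.0, -2.969]
ft_force: [0.1, 1.3, -0.7]
gripper_width: 0.203
```

Call:
send_rows(increments=[[[0,0,0.05,0,0],[0,0,0.05,0,0]]])

```text
time: 12.55
tcp_pos: [0.435, -0.3132, 0.0851]
orientation: [-1.571, -0.0, -2.969]
ft_force: [-2.7, 2.6, 8.0]
gripper_width: 0.203
```

Call:
send_rows(increments=[[[0,0,0.05,0,0],[0,0,0.05,0,0]]])

```text
time: 12.8
tcp_pos: [0.4349, -0.3132, 0.0849]
orientation: [-1.571, -0.0, -2.97]
ft_force: [-5.7, 3.4, 16.7]
gripper_width: 0.201
```

Run:
```python
from fit import *
p,w,s=pose(); inpl()
R=Ro.from_euler('z',-w); print('F',R.apply(s['ft_force']),'T',R.apply(s['ft_torque']))
shot('wrist','w10');crop('w10',150,0,350,190,4,'w10b')
```

```text
t 12.8 in plate -0.1291 0.0024 z 0.0849 dyaw -0.0017 or [-1.5709e+00 -1.0000e-04] F [-5.7  3.4 16.7]
F [-4.98483355  4.35297156 16.65737004] T [0.94003275 0.68230342 0.10367645]
```

View pics/w10b.png

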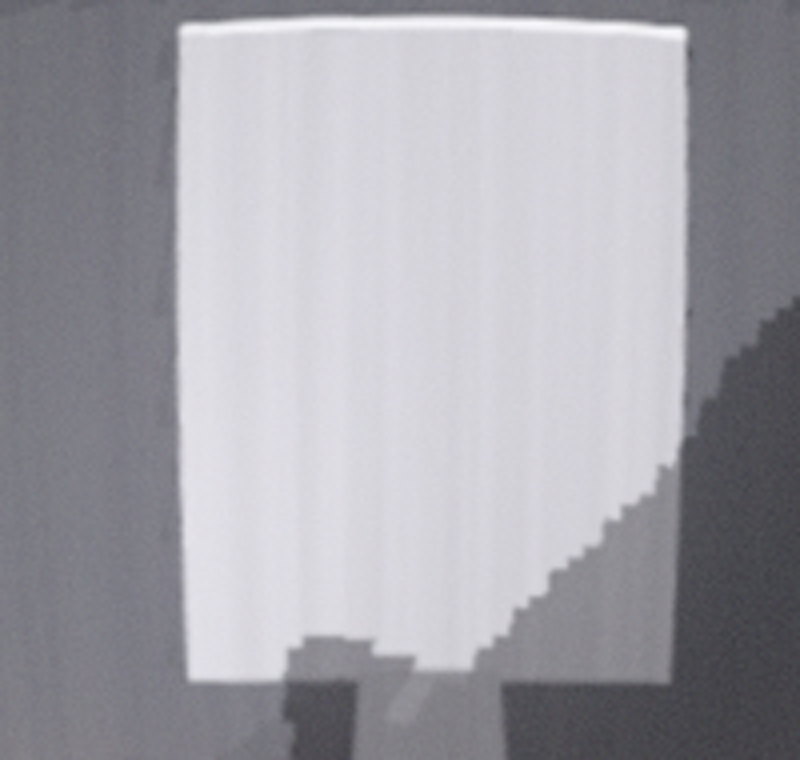

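Call:
send_rows(increments=[[[0,-0.2,-0.08,0,0],[0,-0.4,-0.08,0,0],[0,-0.6,-0.08,0,0],[0,-0.7,-0.08,0,0]]])

```text
time: 13.35
tcp_pos: [0.4415, -0.3124, 0.0852]
orientation: [-1.571, -0.001, -2.97]
ft_force: [-7.4, 0.4, 7.7]
gripper_width: 0.2
```

Call:
send_rows(increments=[[[0,-0.1,0,0,0],[0,-0.2,0,0,0],[0,-0.3,0,0,0]]])

```text
time: 13.72
tcp_pos: [0.4443, -0.3119, 0.0852]
orientation: [-1.571, -0.001, -2.97]
ft_force: [-6.5, -0.4, 7.9]
gripper_width: 0.198
```

Call:
send_rows(increments=[[[0,-0.1,-0.02,0,0],[0,-0.2,-0.02,0,0],[0,-0.3,-0.02,0,0]]])

```text
time: 14.1
tcp_pos: [0.4472, -0.3112, 0.0853]
orientation: [-1.571, -0.001, -2.97]
ft_force: [-7.7, -1.1, 5.1]
gripper_width: 0.203
```

Call:
send_rows(increments=[[[0,-0.1,0,0,0],[0,-0.2,0,0,0]]])

```text
time: 14.35
tcp_pos: [0.4491, -0.3109, 0.0852]
orientation: [-1.571, -0.002, -2.97]
ft_force: [-7.7, -1.7, 6.0]
gripper_width: 0.201
```

Call:
send_rows(increments=[[[0,-0.15,0,0,0],[0,-0.3,0,0,0],[0,-0.45,0,0,0],[0,-0.6,0,0,0]]])

```text
time: 14.85
tcp_pos: [0.4553, -0.3098, 0.0853]
orientation: [-1.571, -0.001, -2.97]
ft_force: [-5.3, -1.3, 5.1]
gripper_width: 0.199
```

Run:
```python
from h import *
inpl()
shot('scene','s11'); crop('s11',150,100,310,220,5,'s11b'); shot('wrist','w11')
```

```text
t 14.85 in plate -0.1084 0.0022 z 0.0853 dyaw -0.0018 or [-1.571e+00 -1.100e-03] F [-5.3 -1.3  5.1]
```

View pics/s11b.png

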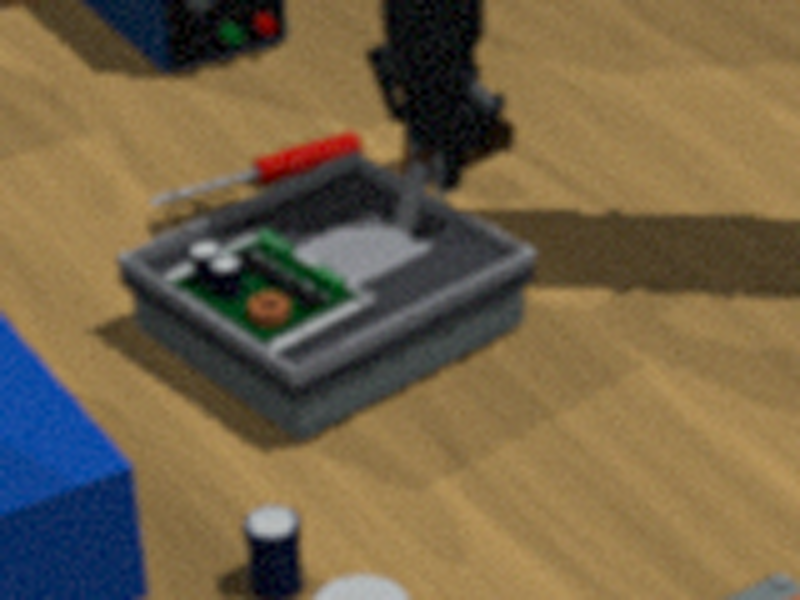

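View pics/w11.png

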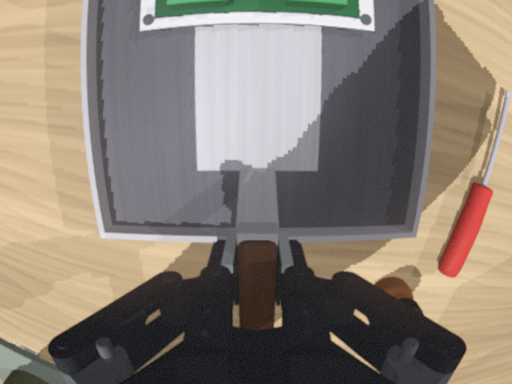

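Call:
send_rows(increments=[[[0,-0.4,0,0,0],[0,-0.8,0,0,0],[0,-1.2,0,0,0],[0,-1.6,0,0,0],[0,-2,0,0,0]]])

```text
time: 15.58
tcp_pos: [0.475, -0.3064, 0.0853]
orientation: [-1.571, -0.001, -2.97]
ft_force: [-6.4, -1.2, 6.4]
gripper_width: 0.203
```

Call:
send_rows(increments=[[[0,-0.4,0,0,0],[0,-0.8,0,0,0],[0,-1.2,0,0,0],[0,-1.6,0,0,0],[0,-2,0,0,0]]])

```text
time: 16.2
tcp_pos: [0.4944, -0.3031, 0.0853]
orientation: [-1.571, -0.002, -2.97]
ft_force: [-8.8, -1.7, 6.8]
gripper_width: 0.205
```

Call:
send_rows(increments=[[[0,-0.4,0,0,0],[0,-0.8,0,0,0],[0,-1.2,0,0,0],[0,-1.6,0,0,0],[0,-2,0,0,0]]])

```text
time: 16.82
tcp_pos: [0.5135, -0.2999, 0.0853]
orientation: [-1.571, -0.003, -2.97]
ft_force: [-13.4, -1.2, 9.7]
gripper_width: 0.2
```

Run:
```python
from h import *
inpl()
shot('scene','s12'); crop('s12',150,100,310,220,5,'s12b'); shot('wrist','w12'); crop('w12',100,0,420,260,2.5,'w12b')
```

```text
t 16.82 in plate -0.0493 0.0019 z 0.0853 dyaw -0.0023 or [-1.5711 -0.0029] F [-13.4  -1.2   9.7]
```

View pics/s12b.png

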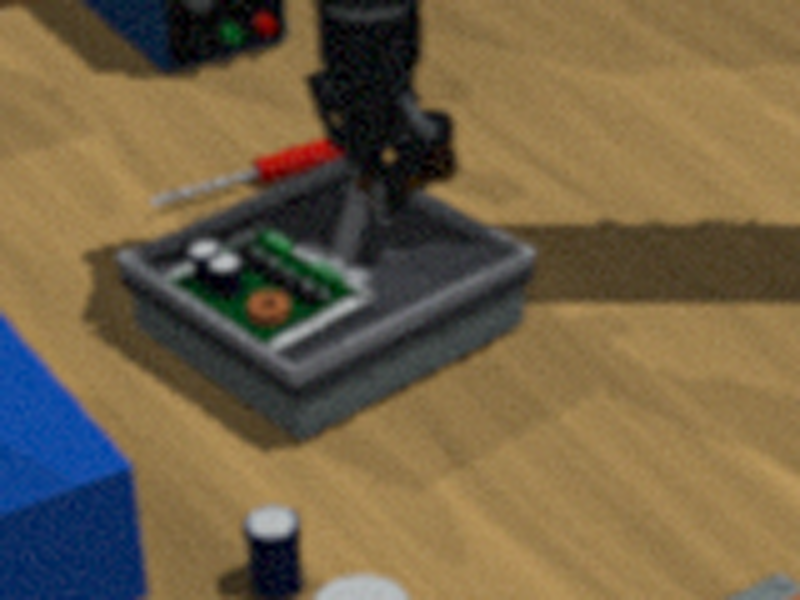

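View pics/w12b.png

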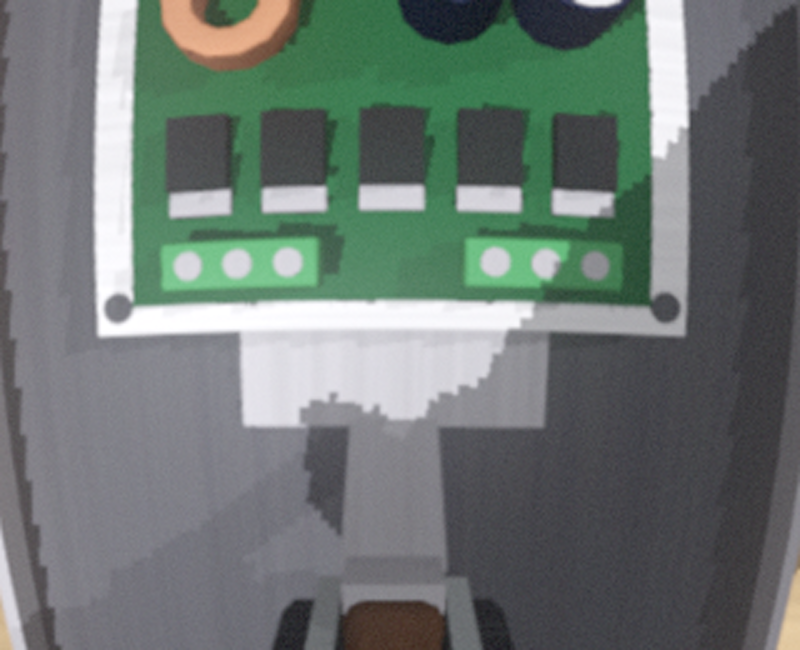

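Call:
send_rows(increments=[[[0,-0.3,-0.02,0,0],[0,-0.6,-0.03,0,0],[0,-0.9,-0.03,0,0],[0,-1.2,-0.03,0,0]]])

```text
time: 17.42
tcp_pos: [0.5262, -0.2974, 0.0853]
orientation: [-1.571, -0.001, -2.97]
ft_force: [-7.3, -1.4, 1.1]
gripper_width: 0.201
```

Run:
```python
from h import *
inpl()
```

```text
t 17.43 in plate -0.0364 0.0023 z 0.0853 dyaw -0.0017 or [-1.5713e+00 -1.5000e-03] F [-7.3 -1.4  1.1]
```

Call:
send_rows(increments=[[[0,-0.25,0,0,0],[0,-0.5,0,0,0],[0,-0.75,0,0,0],[0,-0.95,0,0,0]]])

```text
time: 17.92
tcp_pos: [0.5354, -0.2958, 0.0853]
orientation: [-1.571, -0.002, -2.97]
ft_force: [-7.6, -1.5, 2.2]
gripper_width: 0.204
```

Run:
```python
from h import *
inpl()
shot('wrist','w13'); crop('w13',100,0,420,260,2.5,'w13b')
```

```text
t 17.93 in plate -0.027 0.0022 z 0.0853 dyaw -0.0017 or [-1.5713 -0.0017] F [-7.6 -1.5  2.2]
```

View pics/w13b.png

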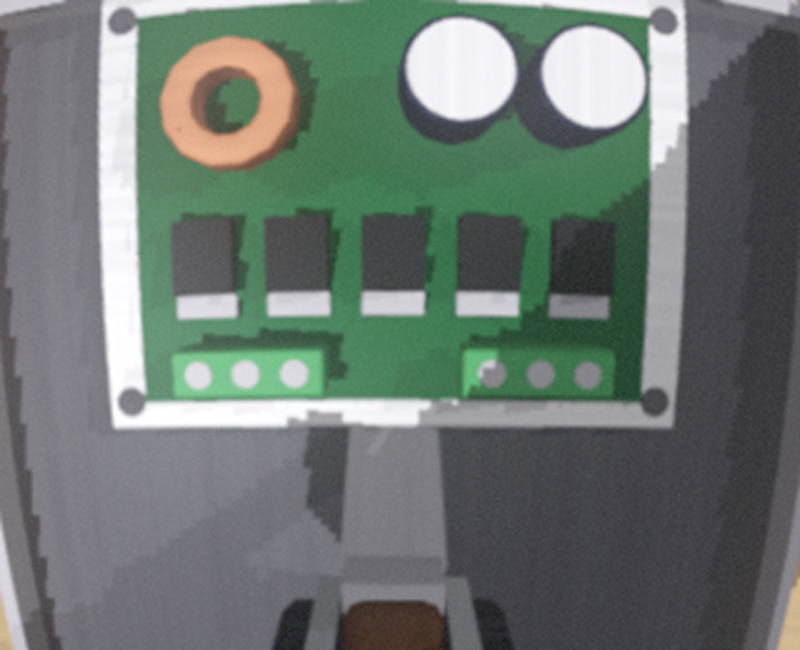

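Call:
send_rows(increments=[[[0,0.1,0,0,0],[0,0.2,-0.2,0,0],[0,0.2,-0.5,0,0],[0,0.2,-0.8,0,0],[0,0.2,-1,0,0]]])

```text
time: 18.6
tcp_pos: [0.5342, -0.296, 0.0959]
orientation: [-1.571, 0.0, -2.969]
ft_force: [-0.1, 0.3, -3.9]
gripper_width: 0.202
```

Run:
```python
from h import *
inpl()
shot('scene','s14'); crop('s14',150,80,310,200,5,'s14b'); shot('wrist','w14'); crop('w14',100,0,420,260,2.5,'w14b')
```

```text
t 18.6 in plate -0.0282 0.0022 z 0.0959 dyaw -0.0015 or [-1.5708e+00  3.0000e-04] F [-0.1  0.3 -3.9]
```

View pics/w14b.png

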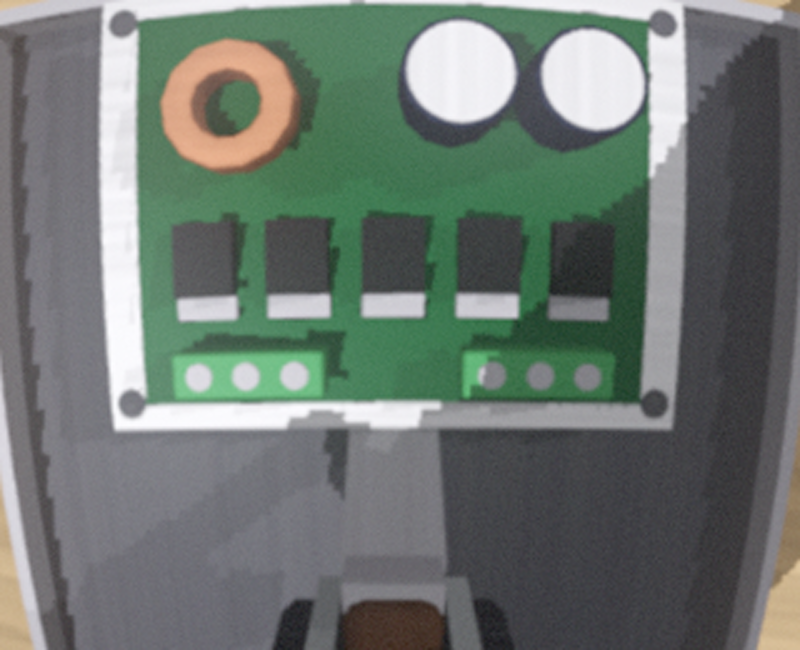

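View pics/s14b.png

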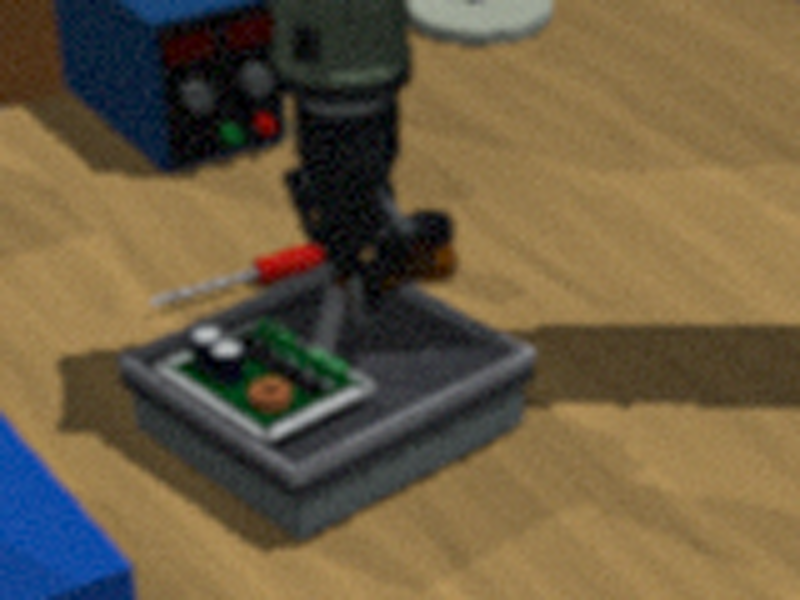

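Call:
send_rows(increments=[[[0,0,-0.6,0,0],[0,0,-1.6,0,0],[0,0,-2.8,0,0],[0,0,-4,0,0],[0,0,-5.2,0,0]]])

```text
time: 19.32
tcp_pos: [0.5342, -0.2961, 0.1486]
orientation: [-1.571, 0.0, -2.969]
ft_force: [0.3, -1.5, -3.7]
gripper_width: 0.201
```

Call:
send_rows(increments=[[[0,0,-1,0,0],[0,0,-1.6,0,0],[0,0,-1.8,0,0],[0,0,-1.8,0,0]]])

```text
time: 19.82
tcp_pos: [0.5341, -0.296, 0.1654]
orientation: [-1.571, -0.0, -2.969]
ft_force: [-0.5, -0.3, -3.7]
gripper_width: 0.2
```

```bash
cat >> h.py <<'E'
CP=np.array([.5637,.2562]); CY=.0327
def ch(xp,yp,z):
    c,s=np.cos(CY),np.sin(CY); to(CP[0]+c*xp-s*yp,CP[1]+s*xp+c*yp,z,CY)
E
python3 - <<'E'
from h import *
inpl()
shot('wrist','w15'); crop('w15',100,0,420,260,2.5,'w15b')
shot('scene','s15'); crop('s15',150,80,310,200,5,'s15b')
ch(-.085,0,.16)
ch(-.16,0,.16)
E
```

```text
t 19.82 in plate -0.0284 0.0022 z 0.1654 dyaw -0.0015 or [-1.5711e+00 -2.0000e-04] F [-0.5 -0.3 -3.7]
claw, [ -3.97   0.53 -55.07] roll 7.99
claw, [  3.46   0.53 -56.11] roll 7.99
```

View pics/w15b.png

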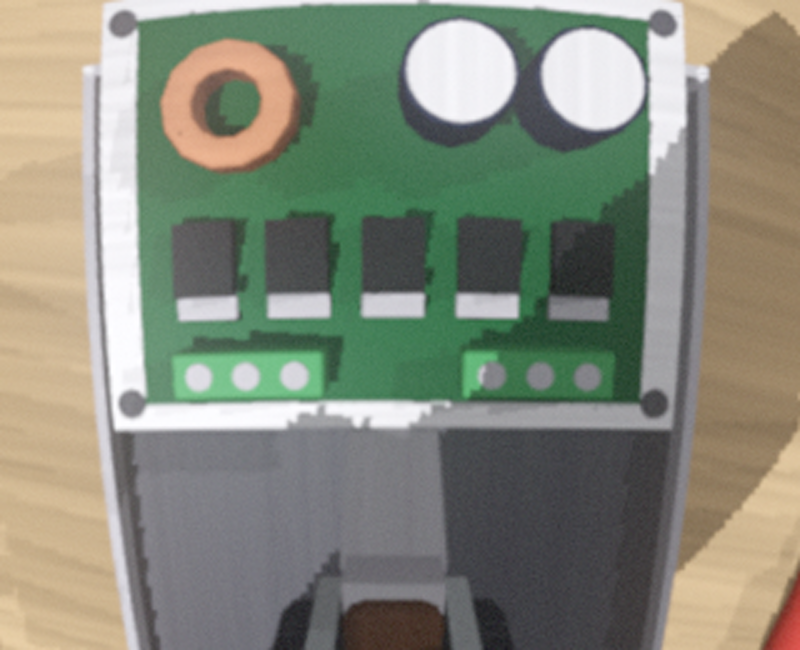

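View pics/s15b.png

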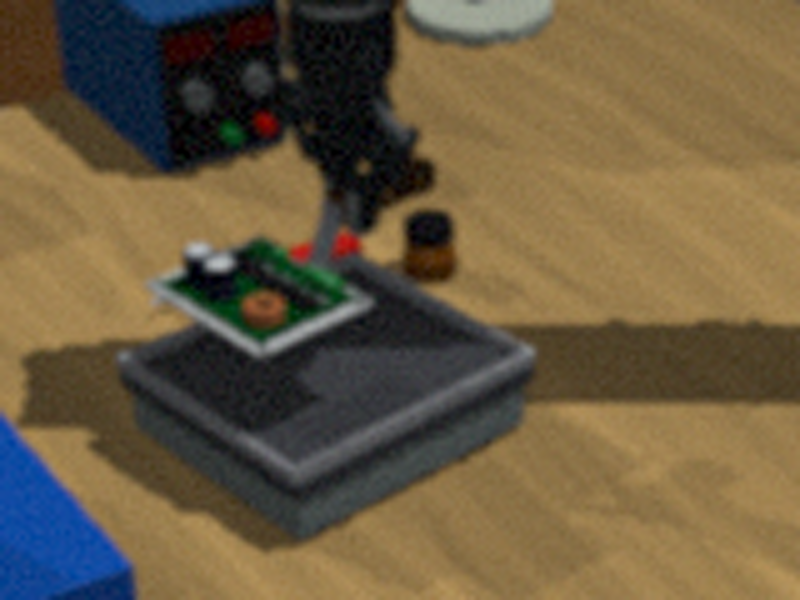

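Call:
send_rows(increments=[[[0,-0.06,0,-0.8,0],[0,-0.16,0,-2.2,0],[0,-0.3,0,-4.2,0],[0,-0.47,0,-6.5,0],[0,-0.64,0,-9,0]]])

```text
time: 20.55
tcp_pos: [0.5248, -0.2046, 0.1657]
orientation: [-1.571, 0.0, -2.969]
ft_force: [0.2, 0.1, -3.5]
gripper_width: 0.196
```

Call:
send_rows(increments=[[[0,-0.18,0,-2.5,0],[0,-0.36,0,-5,0],[0,-0.54,0,-7.5,0],[0,-0.72,0,-10,0],[0,-0.9,0,-12.5,0]]])

```text
time: 21.18
tcp_pos: [0.512, -0.0798, 0.1657]
orientation: [-1.571, 0.0, -2.969]
ft_force: [0.7, -0.0, -3.7]
gripper_width: 0.204
```

Call:
send_rows(increments=[[[0,-0.18,0,-2.5,0],[0,-0.36,0,-5,0],[0,-0.54,0,-7.5,0],[0,-0.72,0,-10,0],[0,-0.9,0,-12.5,0]]])

```text
time: 21.8
tcp_pos: [0.4992, 0.0448, 0.1658]
orientation: [-1.571, 0.0, -2.969]
ft_force: [0.2, 0.8, -2.9]
gripper_width: 0.202
```

Call:
send_rows(increments=[[[0,-0.18,0,-2.5,0],[0,-0.36,0,-5,0],[0,-0.54,0,-7.5,0],[0,-0.72,0,-10,0],[0,-0.9,0,-12.5,0]]])

```text
time: 22.42
tcp_pos: [0.4865, 0.1694, 0.1658]
orientation: [-1.571, -0.0, -2.969]
ft_force: [0.6, 0.3, -3.6]
gripper_width: 0.204
```

Call:
send_rows(increments=[[[0,-0.16,0,-2.3,0.5],[0,-0.3,0,-4.3,1.5],[0,-0.4,0,-6,3],[0,-0.5,0,-7.4,5],[0,-0.6,0,-8.2,6.5]]])

```text
time: 23.05
tcp_pos: [0.4784, 0.2508, 0.1657]
orientation: [-1.571, -0.0, -3.083]
ft_force: [-0.3, -0.5, -3.7]
gripper_width: 0.206
```

Call:
send_rows(increments=[[[0,0,0,0,1],[0,0,0,0,1.5],[0,0,0,0,1.5]]])

```text
time: 23.42
tcp_pos: [0.4793, 0.2492, 0.1657]
orientation: [-1.571, 0.0, -3.11]
ft_force: [0.0, 1.0, -2.9]
gripper_width: 0.202
```

Run:
```python
from h import *
p,w,s=pose();print(p,w,s['time'],s['ft_force'],s['orientation'])
shot('wrist','w16'); crop('w16',60,0,460,290,2,'w16b'); shot('top','t16');crop('t16',130,130,230,230,6,'t16b')
ch(-.087,0,.14)
```

```text
[0.47929634 0.24915171 0.16569768] 0.03201888047307655 23.425 [ 0.00450796  0.95489417 -2.86298051] [-1.57076798e+00  4.10503105e-05 -3.10957377e+00]
claw, [ 0.24  2.57 -0.41] roll -0.02
```

View pics/w16b.png

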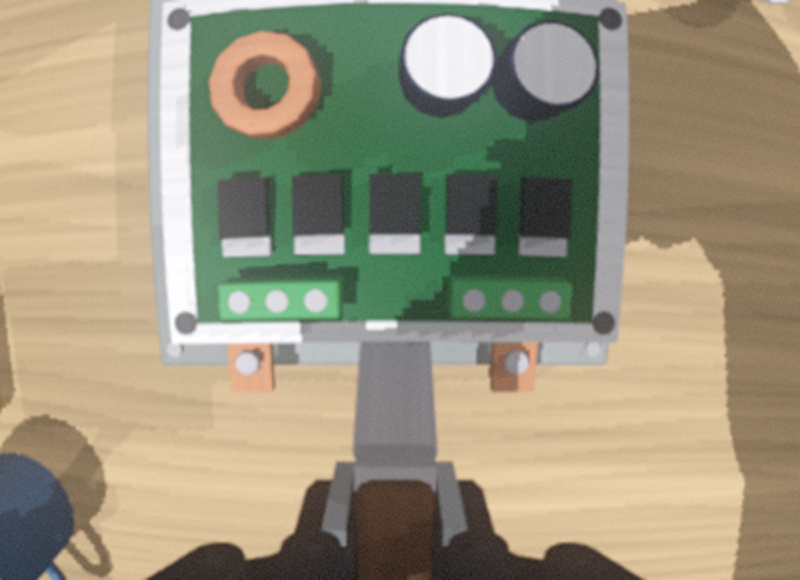

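View pics/t16b.png

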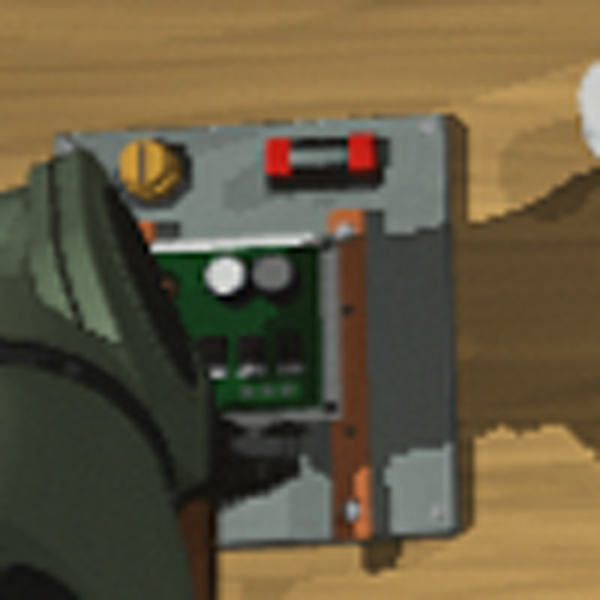

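Run:
```python
from fit import *
def A(n,ox,oy,k,pts): return [(n,True,l,(ox+u/k,oy+v/k)) for l,(u,v) in pts]
Hl=[(.0437,.0599,.007),(.0437,-.0599,.007),(-.0437,-.0599,.007),(-.0437,.0599,.007)]
M=fit(A('w16',60,0,2,zip(Hl,[(179,19),(610,19),(604,322),(185,322)])),[.565,.25,.14,.03])
b=[((-.08,.06,.059),(247,361)),((-.08,-.06,.059),(515,361)),((-.095,.07,.054),(231,390)),((-.095,.05,.054),(274,390)),((-.095,-.05,.054),(491,390)),((-.095,-.07,.054),(536,390))]
o=A('w16',60,0,2,b)
print('chassis w16');fit(o,[.565,.25,0],0.);fit(o,[.565,.25,0,0])
k=[(.08,.06,.059),(.08,-.06,.059),(-.08,-.06,.059),(-.08,.06,.059)]
o2=A('w2',0,0,5,zip(k,[(160,168),(485,138),(435,730),(130,700)]))
C=fit(o+o2,[.565,.25,0],0.);fit(o+o2,[.565,.25,0,0])
c,s=np.cos(C[2]),np.sin(C[2]);d=M[:2]-C[:2];print('module in chassis',(c*d[0]+s*d[1]).round(4),(-s*d[0]+c*d[1]).round(4),'dyaw',M[3]-C[2])
w=w0=None
p,w,st=pose();d=M[:3]-p;print('module rel tcp',Ro.from_euler('z',-w).apply(d).round(4),M[3]-w)
```

```text
[0.5662 0.2513 0.1413 0.033 ] rms 0.27 0.42
chassis w16
[0.5647 0.2569 0.0335] rms 0.46 1.05
[ 5.646e-01  2.569e-01 -3.000e-04  3.350e-02] rms 0.46 1.06
[0.5645 0.2565 0.031 ] rms 0.53 1.22
[ 0.5642  0.2568 -0.0014  0.0328] rms 0.43 1.34
module in chassis 0.0015 -0.0053 dyaw 0.0019966075481846236
module rel tcp [ 0.087  -0.0008 -0.0244] 0.0006816947034513215
```

Call:
send_rows(increments=[[[0,0.05,0.4,-0.2,0],[0,0.1,1.4,-0.4,0],[0,0.1,2.6,-0.53,0],[0,0.1,3.8,-0.53,0],[0,0.1,5,-0.53,0]]])

```text
time: 24.15
tcp_pos: [0.478, 0.2548, 0.1146]
orientation: [-1.571, -0.0, -3.109]
ft_force: [0.7, -0.2, -2.8]
gripper_width: 0.205
```

Call:
send_rows(increments=[[[0,0,1,0,0],[0,0,1.8,0,0],[0,0,2.4,0,0],[0,0,2.8,0,0],[0,0,2.8,0,0]]])

```text
time: 24.78
tcp_pos: [0.478, 0.2549, 0.0875]
orientation: [-1.571, -0.0, -3.109]
ft_force: [-0.1, -0.5, -3.4]
gripper_width: 0.199
```

Run:
```python
from h import *
p,w,s=pose();print(p,w,s['time'],s['ft_force'],s['orientation'])
shot('wrist','w17'); crop('w17',60,0,460,290,2,'w17b'); shot('scene','s17');crop('s17',230,190,370,300,5,'s17b')
```

```text
[0.47800434 0.25488374 0.08753757] 0.032589877948606905 24.775 [-0.08292421 -0.47062546 -3.44558928] [-1.57082489e+00 -1.23289731e-04 -3.10900278e+00]
```

View pics/w17b.png

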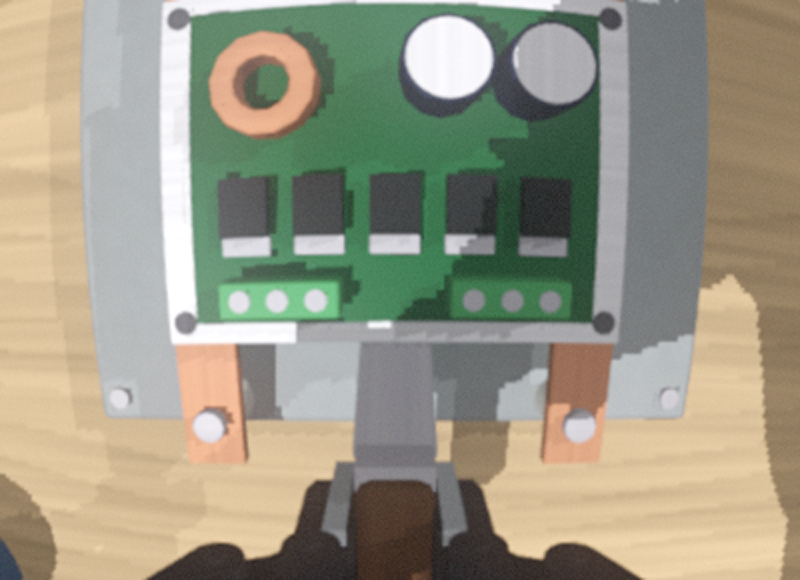

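View pics/s17b.png

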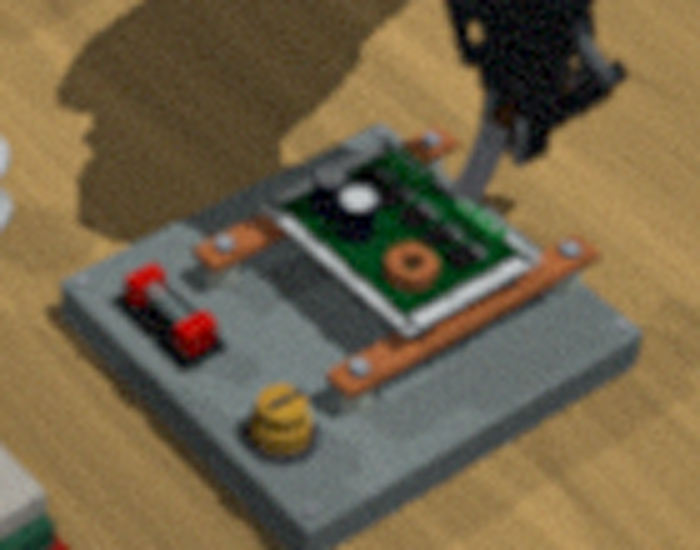

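Call:
send_rows(increments=[[[0,0,0.25,0,0],[0,0,0.5,0,0],[0,0,0.7,0,0],[0,0,0.75,0,0]]])

```text
time: 25.38
tcp_pos: [0.478, 0.2549, 0.08]
orientation: [-1.571, -0.0, -3.109]
ft_force: [-0.1, -0.3, -3.6]
gripper_width: 0.201
```

Call:
send_rows(increments=[[[0,0,0.07,0,0],[0,0,0.14,0,0],[0,0,0.21,0,0],[0,0,0.28,0,0],[0,0,0.35,0,0]]])

```text
time: 26.0
tcp_pos: [0.4781, 0.255, 0.0767]
orientation: [-1.571, 0.0, -3.109]
ft_force: [-0.1, 0.7, -0.6]
gripper_width: 0.202
```

Run:
```python
from fit import *
p,w,s=pose();print(p,w,s['time'],s['ft_force'])
def A(n,ox,oy,k,pts): return [(n,True,l,(ox+u/k,oy+v/k)) for l,(u,v) in pts]
Hl=[(.0437,.0599,.007),(.0437,-.0599,.007),(-.0437,-.0599,.007),(-.0437,.0599,.007)]
M=fit(A('w17',60,0,2,zip(Hl,[(179,19),(610,19),(604,322),(185,322)])),[.565,.25,.06,.03])
o=A('w17',60,0,2,[((-.08,.06,.059),(209,425)),((-.08,-.06,.059),(579,425)),((-.095,.07,.054),(189,462)),((-.095,-.07,.054),(600,462))])
C=fit(o,[.565,.25,0],0.)
c,s=np.cos(C[2]),np.sin(C[2]);d=M[:2]-C[:2];print('module in chassis',(c*d[0]+s*d[1]).round(4),(-s*d[0]+c*d[1]).round(4),'dyaw',M[3]-C[2])
```

```text
[0.47814762 0.25495275 0.07672469] 0.03256819327594451 26.0 [-0.07528335  0.7449296  -0.58208389]
[0.5649 0.2571 0.0631 0.0336] rms 0.27 0.42
[0.5645 0.2572 0.0334] rms 0.61 0.81
module in chassis 0.0004 -0.0001 dyaw 0.00020246057819536117
```

Module is on the bars (the load is off), centred to under 1 mm. Lower the blade clear and look.

Call:
send_rows(increments=[[[0,0,0.2,0,0],[0,0,0.5,0,0],[0,0,0.8,0,0],[0,0,0.8,0,0],[0,0,0.8,0,0]]])

```text
time: 26.62
tcp_pos: [0.4781, 0.2549, 0.0687]
orientation: [-1.571, 0.0, -3.109]
ft_force: [0.1, 0.2, -1.3]
gripper_width: 0.203
```

Run:
```python
from h import *
p,w,s=pose();print(p,w,s['time'],s['ft_force'],s['orientation'])
shot('wrist','w18'); crop('w18',60,0,460,290,2,'w18b')
```

```text
[0.47805811 0.25492066 0.06867112] 0.03255666746544694 26.625 [ 0.08041883  0.16222552 -1.26447106] [-1.57094710e+00  3.90570874e-05 -3.10903599e+00]
```

View pics/w18b.png

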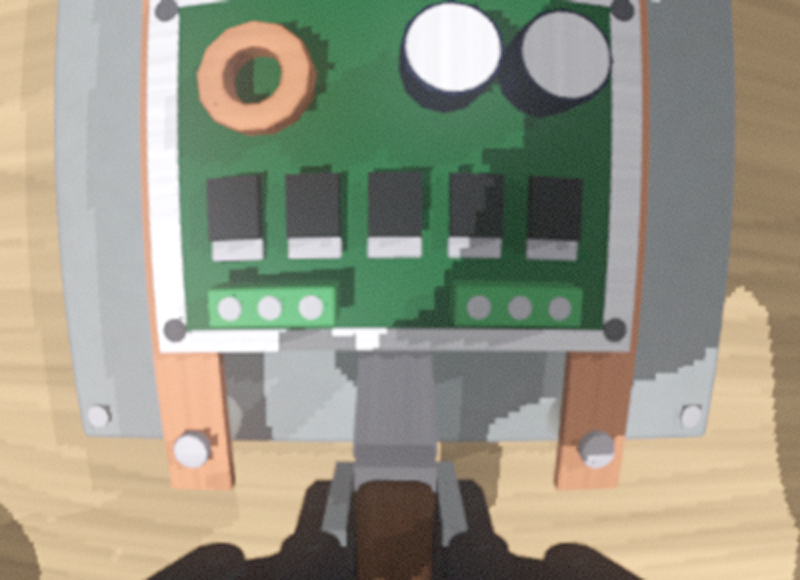

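Call:
send_rows(increments=[[[0,1,0,0,0],[0,2.5,0,0,0],[0,4.5,0,0,0],[0,6.5,0,0,0],[0,8.5,0,0,0]]])

```text
time: 27.3
tcp_pos: [0.3918, 0.252, 0.0688]
orientation: [-1.571, -0.0, -3.109]
ft_force: [-0.4, 0.3, -2.1]
gripper_width: 0.202
```

Call:
send_rows(increments=[[[0,2,0,0,0],[0,3.5,0,0,0],[0,4,0,0,0],[0,4,0,0,0]]])

```text
time: 27.8
tcp_pos: [0.3531, 0.2509, 0.0688]
orientation: [-1.571, 0.0, -3.109]
ft_force: [0.4, -0.3, -1.5]
gripper_width: 0.199
```

Run:
```python
from h import *
p,w,s=pose();print(p,w,s['time'],s['ft_force'],s['orientation'])
shot('wrist','w19');shot('scene','s19');crop('s19',230,170,390,300,5,'s19b')
to(.5106,-.037,.13,.17)
```

```text
[0.35313849 0.25086256 0.06875026] 0.03278066257245804 27.8 [ 0.40096488 -0.33473966 -1.51557045] [-1.57094849e+00  2.03647415e-04 -3.10881199e+00]
claw, [-14.77  -6.13  29.28] roll -7.89
```

View pics/w19.png

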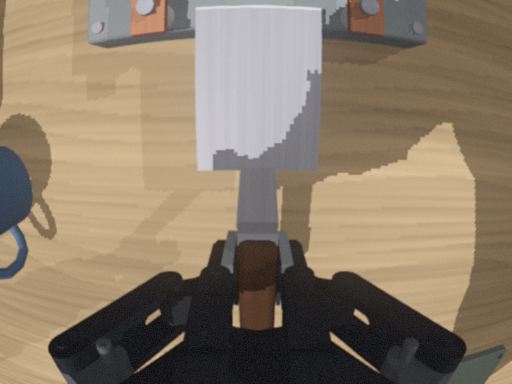

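View pics/s19b.png

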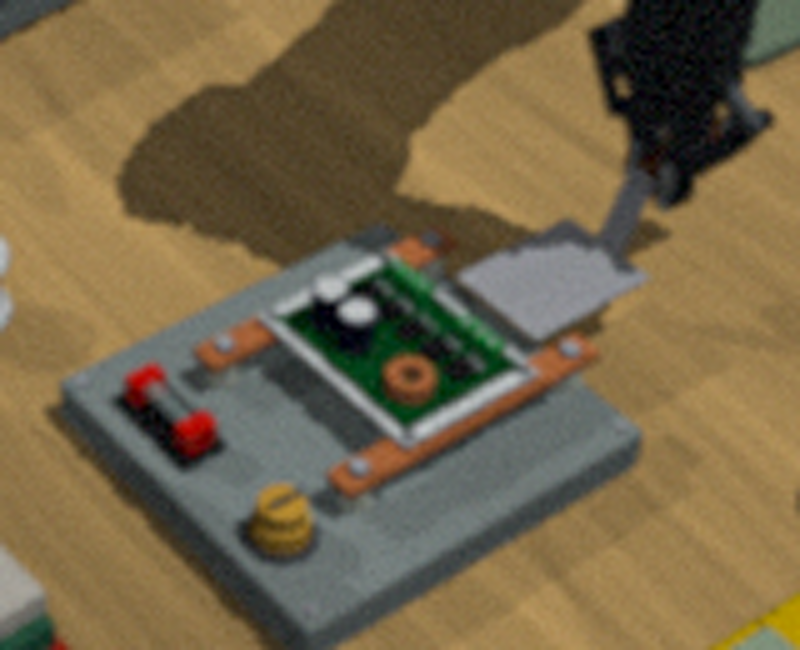

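Call:
send_rows(increments=[[[0,0,-2,0,0],[0,0,-5,0,0],[0,0,-7,2,0],[0,0,-7,6,0],[0,0,-7,10,0]]])

```text
time: 28.52
tcp_pos: [0.3567, 0.1498, 0.1389]
orientation: [-1.571, 0.001, -3.109]
ft_force: [0.7, 0.1, -1.4]
gripper_width: 0.201
```

Call:
send_rows(increments=[[[0,-1,0,4,-1],[0,-4,0,8,-3],[0,-7,0,12,-5],[0,-10,0,16,-7],[0,-13,0,19,-7.9]]])

```text
time: 29.15
tcp_pos: [0.4935, -0.0373, 0.1387]
orientation: [-1.57, 0.0, -2.972]
ft_force: [0.0, 0.7, -0.2]
gripper_width: 0.202
```

Call:
send_rows(increments=[[[0,0,0,0,0],[0,0,0,0,0]]])

```text
time: 29.4
tcp_pos: [0.4921, -0.0347, 0.1385]
orientation: [-1.571, -0.0, -2.971]
ft_force: [-0.6, 0.3, -2.0]
gripper_width: 0.2
```

Run:
```python
from h import *
p,w,s=pose();print(p,w,s['time'],s['ft_force'],s['orientation'])
to(.5106,-.037,.03,.17)
```

```text
[ 0.49213764 -0.03467292  0.13850854] 0.170176192101557 29.4 [-0.58451258  0.34582528 -1.96071335] [-1.57113507e+00 -4.78271105e-04 -2.97141646e+00]
claw, [-1.78 10.85  0.54] roll 0.01
```

Call:
send_rows(increments=[[[0,0,3,0,0],[0,0,6,0,0],[0,0,9,0,0],[0,0,11,0,0],[0,0,11,0,0]]])

```text
time: 30.02
tcp_pos: [0.4916, -0.034, 0.0279]
orientation: [-1.571, -0.002, -2.97]
ft_force: [0.1, -0.8, -0.7]
gripper_width: 0.202
```

Call:
send_rows(increments=[[[0,0,0.1,0,0],[0,0,0.2,0,0],[0,0,0.2,0,0]]])

```text
time: 30.4
tcp_pos: [0.4927, -0.0347, 0.0271]
orientation: [-1.571, 0.001, -2.971]
ft_force: [0.4, 0.9, -0.8]
gripper_width: 0.204
```

Call:
send_rows(increments=[[[0,0,0.1,0,0],[0,0,0.16,0,0],[0,0,0.16,0,0]]])

```text
time: 30.78
tcp_pos: [0.4924, -0.0348, 0.0252]
orientation: [-1.571, 0.0, -2.971]
ft_force: [-1.7, -0.1, 3.9]
gripper_width: 0.204
```

Call:
send_rows(increments=[[[2.5,0,0,0,0],[3.5,0,0,0,0],[5,0,0,0,0],[5,0,0,0,0]]])

```text
time: 31.28
tcp_pos: [0.4925, -0.0348, 0.025]
orientation: [-1.571, -0.0, -2.971]
ft_force: [-0.3, -0.4, 0.2]
gripper_width: 0.586
```

Run:
```python
from h import *
p,w,s=pose();print(p,s['time'],s['ft_force'],s['gripper_width'])
shot('wrist','w20')
```

```text
[ 0.49245976 -0.03481009  0.02497993] 31.275 [-0.2953938  -0.40993389  0.22519507] 0.5855319528566838
```

View pics/w20.png

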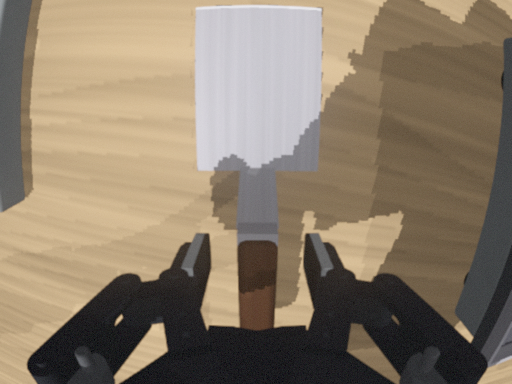

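Fingers are clear of the handle on both sides; go straight up.

Call:
send_rows(increments=[[[5,0,-1,0,0],[5,0,-4,0,0],[5,0,-8,0,0],[5,0,-13,0,0],[5,0,-18,0,0]]])

```text
time: 31.95
tcp_pos: [0.4921, -0.0348, 0.2074]
orientation: [-1.571, 0.0, -2.971]
ft_force: [-0.7, 0.1, -0.5]
gripper_width: 0.585
```

Call:
send_rows(increments=[[[5,0,-4,0,0],[5,0,-6,0,0],[5,0,-6,0,0],[5,0,-6,0,0]]])

```text
time: 32.45
tcp_pos: [0.4921, -0.0348, 0.2646]
orientation: [-1.571, -0.001, -2.971]
ft_force: [0.3, 0.5, -0.3]
gripper_width: 0.585
```

Run:
```python
from h import *
p,w,s=pose();print(p,w,s['time'],s['ft_force'])
shot('wrist','w21');shot('scene','s21');shot('top','t21')
crop('w21',0,0,512,384,1.5,'w21b')
a=cv2.imread('pics/top0.png').astype(int);b=cv2.imread('pics/t21.png').astype(int)
```

```text
[ 0.49210289 -0.0348118   0.26464981] 0.17045521212457926 32.45 [ 0.33019655  0.4953834  -0.28413325]
```

View pics/w21b.png

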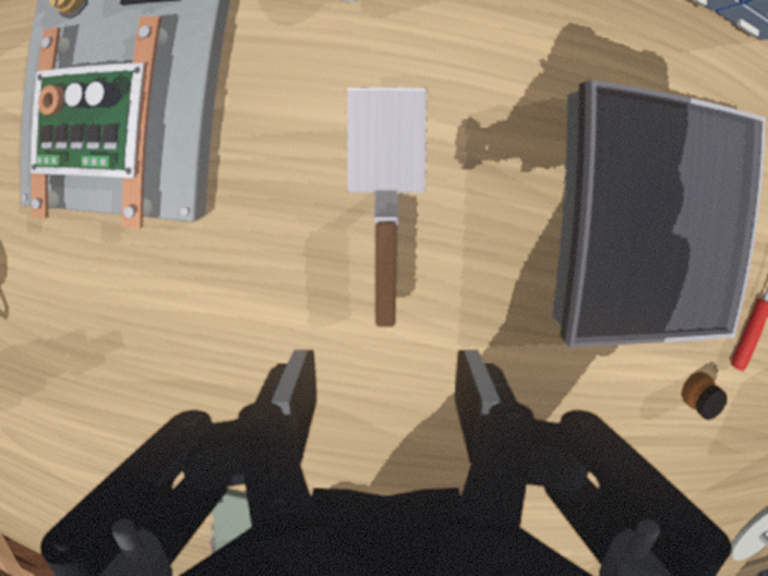

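View pics/s21.png

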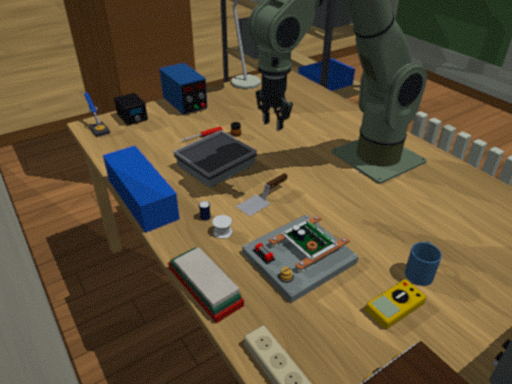

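View pics/t21.png

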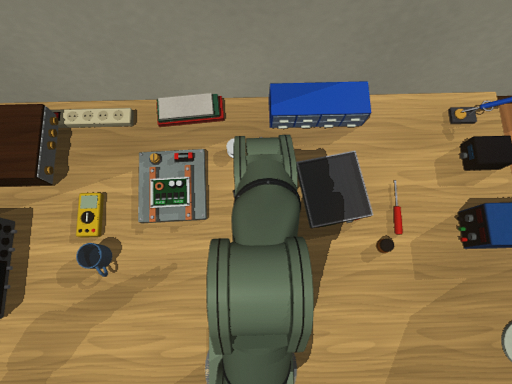

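Run:
```python
from fit import *
def A(n,ox,oy,k,pts): return [(n,True,l,(ox+u/k,oy+v/k)) for l,(u,v) in pts]
mt=[(.05,.065,.006),(.05,-.065,.006),(-.05,-.065,.006),(-.05,.065,.006)]
M=fit(A('w21',0,0,1.5,zip(mt,[(40,73),(144,64),(136,178),(32,176)])),[.565,.25,.05,.03])
b=[(.0475,.035,.0015),(.0475,-.035,.0015),(-.0475,-.035,.0015),(-.0475,.035,.0015)]
fit(A('w21',0,0,1.5,zip(b,[(347,88),(426,88),(425,191),(348,191)])),[.58,-.03,0,.17])
print('err vs bed',M[:2]-[.5645,.2572],M[3]-.0333)
print(sign_off())
```

```text
[0.5629 0.2551 0.0524 0.0451] rms 0.61 1.16
[ 0.5746 -0.022  -0.0011  0.1716] rms 0.14 0.21
err vs bed [-0.00155765 -0.00205472] 0.011761598146128802
the job is handed in; nothing more can be done
None
```

The job is handed in: the module lies across both bus bars and the spatula lies flat on the bare desk. `sign_off()` reported no verdict, so this rests on my own checks.

**What I did:**
- I gripped the spatula by its handle and pushed the module against the far rim, with the blade edge bearing on the green terminal blocks.
- I set the blade flat on the plate inside the near rim and slid it right under the module. I lifted the module level and carried it to the chassis.
- I lowered the module onto the bars, dropped the blade into the gap between them, drew it out and laid the spatula down near where it started.

**Departure from the brief:** The blade went in flat, not slanting down, because the interface cannot pitch the tool. The space behind the module was first too short for the blade, which is why I pushed the module to the rim first.

**Forces:** The highest wrist reading I saw was about 17 N, when the blade was first pressed on the plate. Pushing forces were about 13 N or less.

**Last checks:**
- **Module:** The fit made just above the bars put it within 1 mm of the bed point and square within 0.001 rad. The last, coarser view from farther off gave 2 to 3 mm and 0.012 rad, with height 52.4 mm (54 mm nominal). The two disagree slightly, but both are well inside tolerance.
- **Spatula:** It lies at a measured height of -1 mm, and it looked flat in the pictures. I did not measure its tilt separately after letting go.
- **Gripper:** It is clear of everything, about 0.26 m above the desk.
- **Bystanders:** They look unmoved in the last pictures. I compared these by eye only.
- **Time:** About 32.6 s of the 72 s.

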